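Move the spring clip from the spent wire reel to the full one

ROBOT

A 6-joint arm with a two-finger parallel gripper is mounted at the origin on the work surface. World frame = base frame: x ahead of the robot, y to its left, z up, the work surface at z = 0. Lengths are in mm, angles in rad, forces in N, time in s.
With the tool pointing down it reaches from about 325 to 775 mm from the base axis. Payload 5.5 kg.
Tool frame: the origin (TCP) lies midway between the tips of the shut fingers; the grasp point (between the pads) lies 19 mm behind it (robot.grasp_offset is the distance from the TCP to the grasp point, in mm); z points along the fingers, y is the line along which they close (so a half turn about z gives the same grasp; the last joint's range is limited). The gripper opens to 88 mm and grips with 3 to 60 N. Pads are 20 mm wide; open, the fingers measure 115 mm over their backs; the gripper's body (75 mm by 178 mm) begins 61 mm behind the grasp point.
Start: joints at [-1.319, 0.091, 1.231, -0, 1.82, -0.057], TCP at [182.349, -571.634, 199.531] pointing down, gripper open.
Joint ranges: [-2.87, 2.87], [-0.86, 2.18], [0.17, 2.46], [-1.51, 4.65], [0.06, 2.69], [-2.65, 2.65]. Speed limits (rad/s): [2.57, 2.57, 3.01, 3.14, 3.14, 3.14].

INTERFACE

Orientations are given as a rotation vector (axis times angle).
In Python, from workcell import get_obs, read_camera, ticket, robot gives the robot as it stands.
- The arm moves only by the tool carry_out, never from a script. Its argument "plan" is a list of rows, each an object of numbers: "x", "y", "z": the shift along the tool's x, y, z scaled (see below); "ax", "ay", "az": the turn, a rotation vector about the tool's x, y, z scaled (see below); "gripper": the finger opening in mm, from 0 to 87.8. A call has 1 to 10 rows; each row is the pose to reach, as a shift and turn from the pose commanded when the call began, along the tool's axes at that moment; what a row does not reach only later rows make up. The controller multiplies each number of a shift by 75 cm and each number of a turn by pi/2 rad. A row lasts 1/10 s, in which the tool goes at most 50 mm and 8.59 degrees, less where a joint would pass 70% of its speed; a pose out of reach is approached as far as the arm can. A call with a number of a shift or a turn outside -1 to 1 is refused whole. A call with a gripper value outside its range is refused whole. The fingers move at their own pace and stop on an object; "grip_force" is the grip in N (left out, the last holds). Time passes only in rows, so rows that repeat a pose let the fingers close. It gives the time, the measured TCP pose, the force, the opening and the grip force at its end, in the units of the state.
- get_obs(): the state, without advancing time (a new reading comes with each control period).
- read_camera(name): name is "scene" or "top" or "wrist"; returns a dict with "frame" (384x512x3 uint8, red, green, blue), "camera_matrix" (3x3 intrinsics, pixels), "rvec" (rotation vector, rad) and "tvec" (3), from world to camera coordinates, as OpenCV has them. Camera axes: x right, y down, z forward; pixel columns grow to the right and rows downward; lengths in mm; the calibration is good to about 2 mm. A picture is of the moment at which its call begins. There is no depth.
- ticket.finish_job(): hands the job in; it is judged then, once.
The state is a dict: "time_s": time; "joint_positions": joint angles; "qvel": joint speeds; "joint_torque": joint torques, N m; "eef_pos": TCP position; "tcp_rot": TCP orientation; "ft_force": force on the tool from outside, world axes, zero at the start; "moment": the same for the moment, N m; "gripper_width": finger opening in mm; "grip_force": force on a finger pad.
Only numpy, scipy, OpenCV 4.12 (cv2) and the standard library are available. Lean on these libraries where they do the work, as an engineer would, in place of code of your own. Each camera call takes 0.05 s, during which the arm holds its last target. There are 200 camera calls.

TASK

The reel of silver inlay wire under the spring clip is nearly used up and the full reel is wanted next. Slide the forked wedge under the clip's ears until the clip springs out of its groove and is eased up the spindle, lay the fork back flat on the cork mat, then draw the clip off with the fingers and press it down over the full reel's spindle until it snaps home in the groove there. Leave the other bench things where they are.

Things in the scene. Friction and masses are not known exactly. Their poses are not given: they have to be found in the camera images.
- fork: Forked wedge, brass blade with two tines and dark wooden handle, 170 mm long, 150 g, lying flat on the cork mat. Origin: flat underside, centre line, in the middle of the handle's free part; x points to the tine tips (x = 105 mm), handle end at x = -65 mm, z up. Handle 14 mm wide, z 0 to 16 mm, free to grip from x = -65 to 24 mm; cross bridge 44 mm wide, 13.5 mm high, x = 30 to 45 mm.
- fork_tip (a point): Midway between the two tine tips, on the underside. Tines: 60 mm long, 12 mm wide each, 20 mm slot between them (44 mm overall); wedge-shaped, flat underneath, 2 mm thick at the tips, tops rising evenly to 13.5 mm at 50 mm behind the tips, level from there to the bridge.
- clip: Spring clip of plain steel, 42 (y) x 28 (x) x 35 mm, 56 g, snapped on the nearly empty reel's spindle at the start. Origin: on its axis, level with the bottom of its ears; z up. Base plate 28 (x) x 36 (y) mm at z 4.5 to 8.5 mm with a 17 mm hole for the spindle. Seated, the origin is 4.5 mm above the reel's top face; lifted 5.5 mm or more, the jaws are out of the groove.
- clip_ears (a point): Middle of the line through the clip's two ears: round lugs of 6 mm diameter under the base, along the clip's y, from y = 9 to 21 mm on either side. The fork goes in along the clip's x, from either side, flat on the reel's top face, one tine under each ear, spindle in the slot. With the ears 38 to 50 mm behind the tips the clip is well out; the push peaks at 6 to 16 N.
- clip_walls (a point): Centre between the upper edges of the clip's two stiff upright walls (z = 8.5 to 21 mm of the clip): 22 mm long in y, 28 mm over their outer faces in x. Grip the clip here from above, closing along its x. The sprung tongues between them rise to z = 34.5 mm, the spindle up to 45 mm, inside the gripper.
- clip_jaws (a point): Centre between the curved jaws of the two sprung tongues (27 mm above the clip's origin, at its +y and -y sides). They sit in the spindle's groove and must spread to pass its flanks or the spindle's tapered tip: 10 to 20 N upwards, 4 to 10 N downwards. Out of the groove they grip the plain spindle and the clip stays where it is left (2 to 4 N slides it).
- holder_spent: Fixed reel holder of the nearly empty reel (hardly any wire on its 40 mm core). Origin: centre of its underside. Iron foot 90 mm across, 16 mm high; wooden reel with 63 mm flanges, 62 mm high, turning freely; steel spindle of 14 mm diameter.
- spent_flange (a point): On the nearly empty reel's spindle axis, in the plane of the reel's top face (78 mm above the bench). The spindle's groove, 8 mm diameter at its bottom with sloping flanks, is centred 31.5 mm above this point.
- spent_tip (a point): Centre of the top of that spindle, 49 mm above the reel's top face. Its uppermost 3.5 mm taper to 7 mm diameter.
- holder_full: Fixed reel holder of the full reel (wire wound almost out to the flange edge); holder, reel size, spindle and groove are as for the other one; no clip on it at the start. Origin: centre of its underside.
- full_flange (a point): On the full reel's spindle axis, in the plane of the reel's top face (78 mm above the bench). The clip is home when its origin is 4.5 mm above this point, ears down, facing any way; pressed further it meets the reel after 4.5 mm and springs back when let go.
- full_tip (a point): Centre of the top of the full reel's spindle, 49 mm above the reel's top face; the same taper.
- mat: Cork mat fixed on the bench, 220 (x) x 130 (y) x 4 mm. Origin: centre of its underside, x along its length.
- bowl: Small brass bowl with wire rings in it, 90 mm across, 28 mm high; not to be moved. Origin: centre of its underside.
- punch_block: Wooden block of 60 x 60 x 40 mm with steel punches standing in it up to 100 mm; not to be moved. Origin: centre of its underside.
- pot: Small round lidded metal pot, 68 mm across, 62 mm high; not to be moved. Origin: centre of its underside.
- hammer: Small chasing hammer lying on the bench, 200 mm long; not to be moved. Origin: middle of its length, on the bench.
There are look-alikes about, which are no part of the job. What is shaped like the fork but turquoise is not meant.

How it is judged (in metres and radians):
On the way, in this order (a step that is already met when the one before it is completed fails the run):
1. the fork is picked up in the gripper (z of fork in the frame of mat above 0.03 m and contact force between the fingers and fork above 1 N), for 0.1 s.
2. the clip rests on the held fork, eased more than 5 mm up from its seat, out of its groove, still on the spent reel's spindle and not touched by the fingers (z of clip in the frame of spent_flange between 0.0095 and 0.03 m and x of clip in the frame of spent_flange between -0.004 and 0.004 m and y of clip in the frame of spent_flange between -0.004 and 0.004 m and contact force between fork and clip above 0.2 N and contact force between the fingers and fork above 1 N and not (contact force between the fingers and clip above 0.1 N)), for 0.1 s.
3. the fork is laid back flat on the mat and let go (z of fork in the frame of mat between 0.002 and 0.007 m and angle between fork's own z axis and vertical below 0.08 rad and x of fork in the frame of mat between -0.11 and 0.11 m and y of fork in the frame of mat between -0.065 and 0.065 m and not (contact force between the fingers and fork above 0.1 N)), for 0.1 s.
4. the clip is drawn off the spent reel's spindle (horizontal distance between clip and spent_flange above 0.04 m and contact force between the fingers and clip above 0.5 N), for 0.1 s.
5. the clip is snapped home in the groove of the full reel's spindle (horizontal distance between clip and full_flange below 0.003 m and z of clip in the frame of full_flange between 0.0025 and 0.0065 m and angle between clip's own z axis and vertical below 0.1 rad), for 0.1 s.
At the end, for the whole second after the job is handed in: The clip is at rest and released on the full reel's spindle, its jaws in the groove (origin 2.5 to 6.5 mm above the reel's top face, within 3 mm of the axis, tilted less than 0.1 rad); the fork lies flat and released on the cork mat, its origin over the mat (all of step 5 and linear speed of each of clip, fork below 0.02 m/s and z of fork in the frame of mat between 0.002 and 0.007 m and angle between fork's own z axis and vertical below 0.08 rad and x of fork in the frame of mat between -0.11 and 0.11 m and y of fork in the frame of mat between -0.065 and 0.065 m); the robot touches nothing.
It fails at once if the bowl is pushed away (more than 20 mm) (distance of bowl from where it was at the start of the episode above 0.02 m).
It fails at once if the punch block is pushed away (more than 20 mm) (distance of punch_block from where it was at the start of the episode above 0.02 m).
It fails at once if the pot is pushed away (more than 20 mm) (distance of pot from where it was at the start of the episode above 0.02 m).
It fails at once if the hammer is pushed away (more than 20 mm) (distance of hammer from where it was at the start of the episode above 0.02 m).
It also fails if it takes over 64 s, if anything falls off the work surface, if the arm or the gripper's body presses on something with over 40 N, if the wrist force passes 120 N, or if a joint passes its speed limit or range.

## Working session

There is one attempt and no reset: what is moved stays moved. The work goes in short steps, Python scripts to look and compute and a tool call to move; the robot and the scene stay as the last step left them, time stands still between calls to the robot, and variables do not carry over. Pictures are saved under pics/ and viewed, at most 10 in all, crops included, and the job is handed in when it is done.

Besides the shell and the picture viewer there is one more tool, called after "Call:" by a JSON object that holds its "method" and its "body". carry_out: Moves the arm, as the interface text tells. Shifts and turns lie within -1 to 1; 1 stands for 75 cm of shift or pi/2 rad of turn. Its arguments: {"type":"object","properties":{"plan":{"type":"array","items":{"type":"object","properties":{"x":{"type":"number"},"y":{"type":"number"},"z":{"type":"number"},"ax":{"type":"number"},"ay":{"type":"number"},"az":{"type":"number"},"gripper":{"type":"number"}}}},"grip_force":{"type":"number"}},"required":["plan"]}

```bash
mkdir -p pics
cat > h.py <<'E'
import numpy as np,cv2
from workcell import get_obs,read_camera,ticket,robot
def cam(n,save=None):
    c=read_camera(n); c={k:np.array(v) if k!='frame' else v for k,v in c.items()}
    if save: cv2.imwrite('pics/'+save,c['frame'][:,:,::-1])
    return c
def ray(c,uv):
    R,_=cv2.Rodrigues(c['rvec'].astype(float)); t=c['tvec'].reshape(3).astype(float)
    p=cv2.undistortPoints(np.array([[uv]],float),c['camera_matrix'].astype(float),None).ravel()
    return -R.T@t, R.T@np.array([p[0],p[1],1.])
def onplane(c,uv,z):
    o,d=ray(c,uv); return o+d*(z-o[2])/d[2]
def proj(c,P):
    return cv2.projectPoints(np.array(P,float).reshape(-1,3),c['rvec'].astype(float),c['tvec'].astype(float),c['camera_matrix'].astype(float),None)[0].reshape(-1,2)
def tri(c1,u1,c2,u2):
    o1,d1=ray(c1,u1);o2,d2=ray(c2,u2);d1/=np.linalg.norm(d1);d2/=np.linalg.norm(d2)
    s=np.linalg.lstsq(np.c_[d1,-d2],o2-o1,rcond=None)[0]
    a,b=o1+s[0]*d1,o2+s[1]*d2; return (a+b)/2,np.linalg.norm(a-b)
E
python3 - <<'E'
from h import *
import pickle
cs={n:cam(n) for n in('scene','top')}
pickle.dump(cs,open('c0.pkl','wb'))
for n,c in cs.items():
    print(n,ray(c,(256,192)),c['camera_matrix'][0,0])
a=cv2.resize(cs['top']['frame'][:,:,::-1],(800,600),interpolation=cv2.INTER_CUBIC);cv2.imwrite('pics/top.png',a)
a=cv2.resize(cs['scene']['frame'][:,:,::-1],(800,600),interpolation=cv2.INTER_CUBIC);cv2.imwrite('pics/scene.png',a)
o=get_obs();print(o['eef_pos'],o['tcp_rot'],robot.grasp_offset)
E
```

```text
scene (array([ 962.32346319,  408.09857612, 1083.663119  ]), array([-0.39613831, -0.36550578, -0.84244321])) 410.1421040053882
top (array([ 218.85975124,    2.70960791, 1328.97287639]), array([ 0.20897144,  0.01376968, -0.97797618])) 381.214058569018
[ 182.26558736 -571.33452984  198.53674231] [-3.10253536e+00 -4.82857569e-01  2.64720331e-04] 18.700000000000003
```

View pics/top.png

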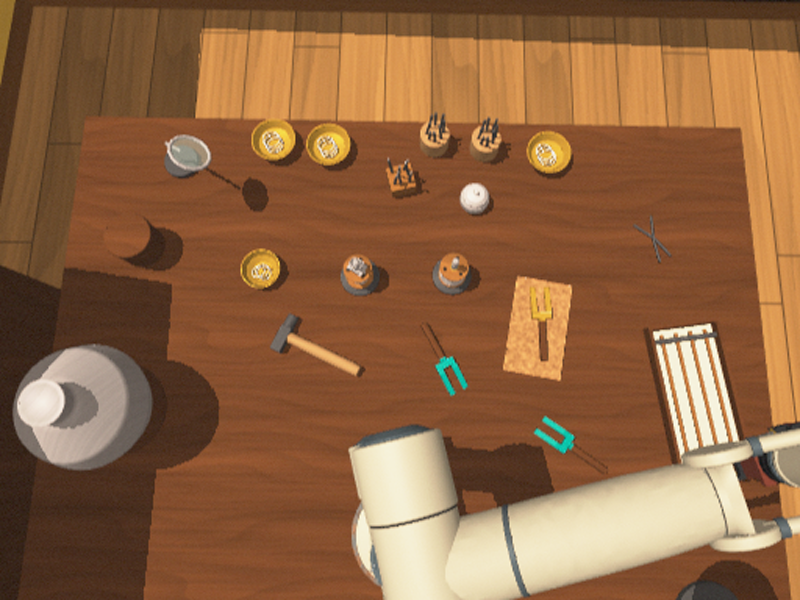

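View pics/scene.png

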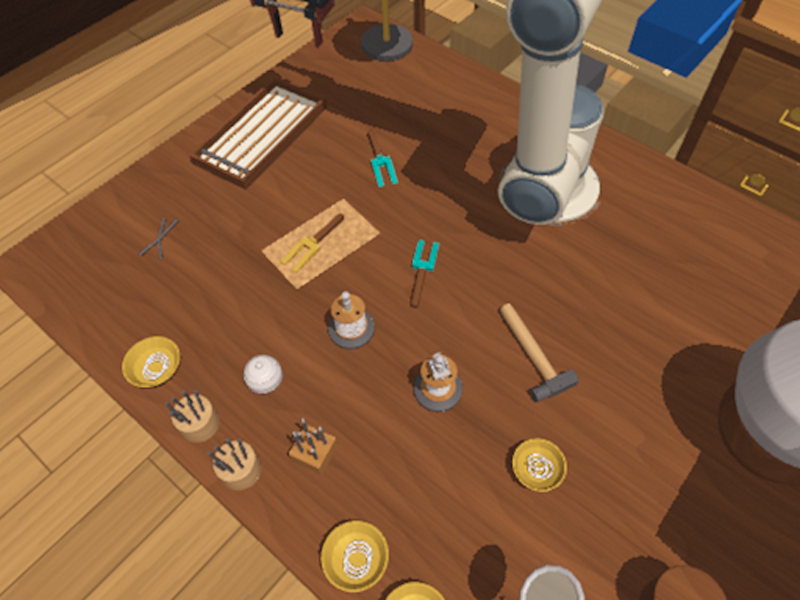

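The top view shows the clip on the left reel at about (357,270), a bare spindle on the right reel at (453,270), and the brass fork on the cork mat at (541,320). Fork candidates are the brass one (541,320) and the turquoise ones (445,365) and (565,440). The brass one on the mat fits the description. I'll confirm that in one enlarged composite and measure coarse positions.

Run:
```python
from h import *
import pickle
cs=pickle.load(open('c0.pkl','rb'))
t=cs['top'];s=cs['scene'];k=1.5625
f=t['frame'][:,:,::-1];g=s['frame'][:,:,::-1]
A=cv2.resize(f[170:250,205:385],(800,356),interpolation=cv2.INTER_CUBIC)
B=cv2.resize(g[175:270,195:310],(290,240),interpolation=cv2.INTER_CUBIC)
C=cv2.resize(g[120:190,160:250],(309,240),interpolation=cv2.INTER_CUBIC)
out=np.zeros((600,800,3),np.uint8);out[:356]=A;out[356:596,:290]=B;out[356:596,300:609]=C
cv2.imwrite('pics/comp.png',out)
hs=cv2.cvtColor(t['frame'],cv2.COLOR_RGB2HSV)
y=cv2.inRange(hs,(20,150,90),(33,255,255));y[:175]=0;y[250:]=0;y[:,:320]=0;y[:,380:]=0
m=np.argwhere(y)[:,::-1];print(len(m),m.min(0),m.max(0))
for n,uv,z in [('handle end',(544/k,360/k),14),('bridge',(542/k,318/k),17),('tipL',(535/k,288/k),5),('tipR',(549/k,289/k),5)]:
    print(n,onplane(t,uv,z))
print('spent base',onplane(t,(359/k,279/k),16),'full base',onplane(t,(452/k,279/k),16))
print('full tip',tri(t,(457/k,257/k),s,(346/k,296/k)),'clip top',tri(t,(354/k,260/k),s,(438/k,357/k)))
for n,uv in [('bowl',(260,268)),('hammer head',(287,333)),('hammer end',(360,370)),('block',(402,178)),('pot',(475,198)),('m1',(517,276)),('m2',(572,286)),('m3',(560,380)),('m4',(503,371)),('wl',(710,325))]: print(n,onplane(t,np.array(uv)/k,4).round())
```

```text
124 [340 184] [352 204]
handle end [ 369.64006834 -300.17785737   14.        ]
bridge [ 463.551767  -297.8568148   17.       ]
tipL [ 535.24711715 -286.64620856    5.        ]
tipR [ 533.46732943 -318.62423641    5.        ]
spent base [546.50665323 115.19158644  16.        ] full base [550.27980949 -95.96956678  16.        ]
full tip (array([567.83186415, -93.73898656, 123.77046607]), np.float64(10.754505898902956)) clip top (array([559.27318018, 116.74906177, 129.16684912]), np.float64(1.3127806259474892))
bowl [571. 344.   4.]
hammer head [422. 274.   4.]
hammer end [342. 107.   4.]
block [799.  22.   4.]
pot [ 751. -151.    4.]
m1 [ 563. -246.    4.]
m2 [ 542. -372.    4.]
m3 [ 327. -337.    4.]
m4 [ 345. -211.    4.]
wl [ 456. -681.    4.]
```

View pics/comp.png

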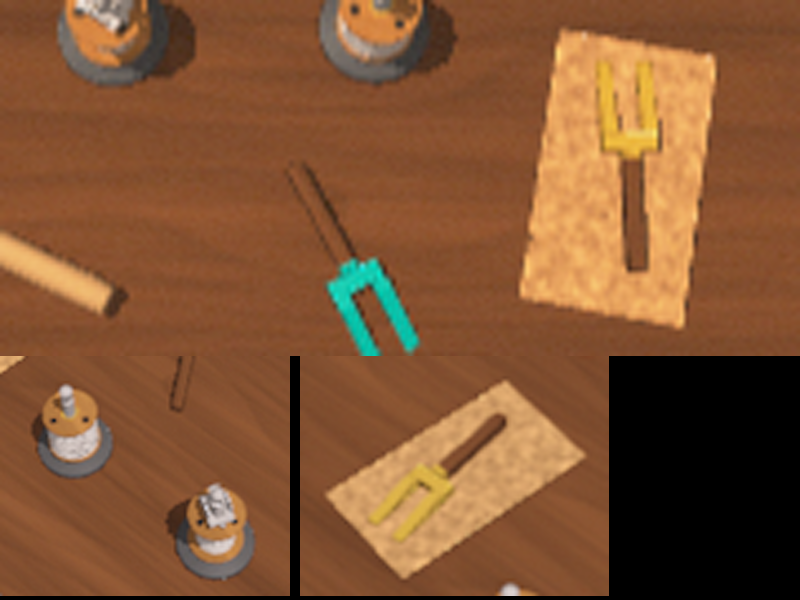

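The composite confirms it: brass fork on the mat, clip on the reel with the bare core, and a full reel with a bare spindle. I'll work out the wrist camera offset and the first move, to a spot above the fork.

```bash
cat >> h.py <<'E'
from scipy.spatial.transform import Rotation as Ro
def state():
    o=get_obs(); return np.array(o['eef_pos']),Ro.from_rotvec(o['tcp_rot']),o
def delta(P,xdir_yaw):
    """numbers for carry_out to reach TCP P, tool down, tool x at world yaw (deg; half-turn chosen nearest)"""
    p,R,o=state()
    c=[]
    for yy in (xdir_yaw,xdir_yaw+180):
        a=np.radians(yy);x=np.array([np.cos(a),np.sin(a),0]);z=np.array([0,0,-1.]);G=Ro.from_matrix(np.c_[x,np.cross(z,x),z])
        c.append((R.inv()*G).as_rotvec())
    c.sort(key=np.linalg.norm); s=R.inv().apply(np.array(P,float)-p)
    print('shift',(s/750).round(4),'turn',(c[0]/(np.pi/2)).round(4),'alt',(c[1]/(np.pi/2)).round(4),'mm',s.round(1),'F',np.round(o['ft_force'],1),'t',o['time_s'],'w',o['gripper_width'])
E
python3 - <<'E'
from h import *
p,R,o=state();print(p,R.as_matrix().round(3),o['joint_positions'])
c=cam('wrist');oo,d=ray(c,(256,192));print(R.inv().apply(oo-p),R.inv().apply(d),c['camera_matrix'])
delta((440,-298,200),0)
E
```

```text
[ 182.26558736 -571.33452984  198.53674231] [[ 0.953  0.304 -0.   ]
 [ 0.304 -0.953  0.002]
 [ 0.    -0.002 -1.   ]] [-1.31870943e+00  9.17771903e-02  1.23174254e+00 -1.28419349e-06
  1.81978898e+00 -5.67026282e-02]
[ 7.25439298e+01  1.05600325e-01 -1.85297449e+02] [-0.26380129  0.01168394  0.96457996] [[319.01998091   0.         252.26108866]
 [  0.         319.01998091 192.69785148]
 [  0.           0.           1.        ]]
shift [ 0.4381 -0.2428 -0.0014] turn [-1.000e-03  1.000e-04  1.966e-01] alt [-1.0000e-04 -1.4000e-03 -1.8034e+00] mm [ 328.6 -182.1   -1. ] F [-0.   0.5  0.9] t 0.15 w 87.23806398965705
```

Call:
{"method": "carry_out", "body": {"plan": [{"x": 0.44, "y": -0.243, "z": 0, "az": 0.197, "gripper": 60}, {"x": 0.44, "y": -0.243, "z": 0, "az": 0.197, "gripper": 60}, {"x": 0.44, "y": -0.243, "z": 0, "az": 0.197, "gripper": 60}, {"x": 0.44, "y": -0.243, "z": 0, "az": 0.197, "gripper": 60}, {"x": 0.44, "y": -0.243, "z": 0, "az": 0.197, "gripper": 60}, {"x": 0.44, "y": -0.243, "z": 0, "az": 0.197, "gripper": 60}, {"x": 0.44, "y": -0.243, "z": 0, "az": 0.197, "gripper": 60}, {"x": 0.44, "y": -0.243, "z": 0, "az": 0.197, "gripper": 60}, {"x": 0.44, "y": -0.243, "z": 0, "az": 0.197, "gripper": 60}, {"x": 0.44, "y": -0.243, "z": 0, "az": 0.197, "gripper": 60}]}}

```text
$.plan[0]: bad value
```

Run:
```python
from h import *
import pickle
c=cam('wrist');pickle.dump(c,open('c1.pkl','wb'))
hs=cv2.cvtColor(c['frame'],cv2.COLOR_RGB2HSV)
y=cv2.inRange(hs,(22,140,70),(34,255,255))
n,l,st,ce=cv2.connectedComponentsWithStats(y)
i=1+np.argmax(st[1:,4]);print(st[i],ce[i])
a=cv2.resize(c['frame'][:,:,::-1],(800,600),interpolation=cv2.INTER_CUBIC);cv2.imwrite('pics/w1.png',a)
print(state()[0],state()[2]['joint_positions'])
```

```text
Traceback (most recent call last):
ValueError: attempt to get argmax of an empty sequence
```

Call:
{"method": "carry_out", "body": {"plan": [{"x": 0.44, "y": -0.243, "z": 0, "ax": 0, "ay": 0, "az": 0.197, "gripper": 60}, {"x": 0.44, "y": -0.243, "z": 0, "ax": 0, "ay": 0, "az": 0.197, "gripper": 60}, {"x": 0.44, "y": -0.243, "z": 0, "ax": 0, "ay": 0, "az": 0.197, "gripper": 60}, {"x": 0.44, "y": -0.243, "z": 0, "ax": 0, "ay": 0, "az": 0.197, "gripper": 60}, {"x": 0.44, "y": -0.243, "z": 0, "ax": 0, "ay": 0, "az": 0.197, "gripper": 60}, {"x": 0.44, "y": -0.243, "z": 0, "ax": 0, "ay": 0, "az": 0.197, "gripper": 60}, {"x": 0.44, "y": -0.243, "z": 0, "ax": 0, "ay": 0, "az": 0.197, "gripper": 60}, {"x": 0.44, "y": -0.243, "z": 0, "ax": 0, "ay": 0, "az": 0.197, "gripper": 60}, {"x": 0.44, "y": -0.243, "z": 0, "ax": 0, "ay": 0, "az": 0.197, "gripper": 60}, {"x": 0.44, "y": -0.243, "z": 0, "ax": 0, "ay": 0, "az": 0.197, "gripper": 60}]}}

```text
time_s: 1.2
eef_pos: [441.4, -297.5, 199.3]
tcp_rot: [3.141, 0.001, -0.001]
ft_force: [0.3, -0.6, 0.6]
gripper_width: 59.8
grip_force: 0.0
```

Run:
```python
from h import *
import pickle
c=cam('wrist');pickle.dump(c,open('c1.pkl','wb'))
hs=cv2.cvtColor(c['frame'],cv2.COLOR_RGB2HSV)
y=cv2.inRange(hs,(22,140,70),(34,255,255))
n,l,st,ce=cv2.connectedComponentsWithStats(y)
i=1+np.argmax(st[1:,4]);print(st[i],ce[i])
b=cv2.boxPoints(cv2.minAreaRect(np.argwhere(l==i)[:,::-1].astype(np.float32)));print(b,[onplane(c,q,10).round(1) for q in b])
a=cv2.resize(c['frame'][:,:,::-1],(800,600),interpolation=cv2.INTER_CUBIC);cv2.imwrite('pics/w1.png',a)
print([state()[0].round(2) for _ in range(2)],state()[2]['joint_positions'])
```

```text
[ 230   82   40   74 1663] [249.86951293 120.4750451 ]
[[230.  82.]
 [269.  82.]
 [269. 155.]
 [230. 155.]] [array([ 538.1, -272.8,   10. ]), array([ 538.1, -316.2,   10. ]), array([ 456.6, -317.4,   10. ]), array([ 456.6, -271.4,   10. ])]
[array([ 440.89, -298.16,  199.36]), array([ 440.89, -298.16,  199.36])] [-6.58092679e-01 -9.09847150e-02  1.41310094e+00 -6.69125403e-04
  1.81986182e+00  9.13254159e-01]
```

View pics/w1.png

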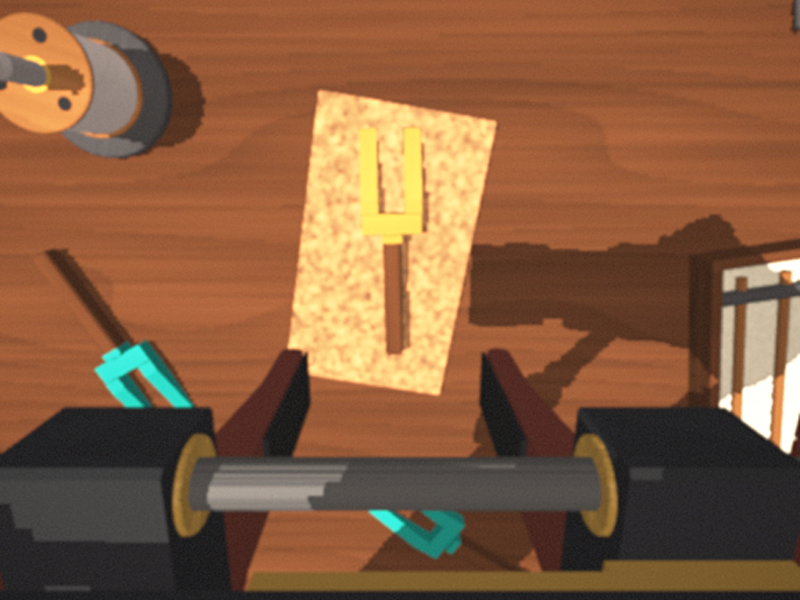

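The wrist view shows the fork from its tips at (391,129), past the bridge at (393,233), to the handle end at (394,352), in 800x600 pixels. It lies almost along world x.

Run:
```python
from h import *
import pickle
c=pickle.load(open('c1.pkl','rb'));k=1.5625
f=c['frame'];hs=cv2.cvtColor(f,cv2.COLOR_RGB2HSV)
y=cv2.inRange(hs,(22,140,70),(34,255,255))
for v in (84,90,100,110,140,145,150):
    u=np.where(y[v,225:275])[0]+225; zt=17.5 if v>=135 else 8
    print(v,u.min(),u.max(),onplane(c,((u.min()+u.max())/2,v),zt).round(1))
g=f.astype(int)
for v in (165,180,195,210,220):
    r=g[v,235:270].sum(1); u=np.where(r<270)[0]+235; print(v,u.min(),u.max(),onplane(c,((u.min()+u.max())/2,v),14).round(1))
print('end',onplane(c,(394/k,352/k),4),'tips',onplane(c,(391/k,128/k),5),'bridge rear',onplane(c,(393/k,235/k),17.5))
delta((420,-296,30),0)
```

```text
84 230 268 [ 536.1 -293.9    8. ]
90 231 268 [ 529.7 -294.5    8. ]
100 231 268 [ 518.9 -294.4    8. ]
110 231 268 [ 508.  -294.4    8. ]
140 232 268 [ 475.  -295.    17.5]
145 232 268 [ 469.3 -295.    17.5]
150 236 255 [ 463.5 -289.8   17.5]
165 256 256 [ 445.4 -302.    14. ]
180 256 256 [ 427.3 -302.1   14. ]
195 256 256 [ 408.7 -302.2   14. ]
210 257 257 [ 389.6 -303.5   14. ]Traceback (most recent call last):
  File "<stdin>", line 11, in <module>
    return umr_minimum(a, axis, None, out, keepdims, initial, where)
ValueError: zero-size array to reduction operation minimum which has no identity
```

Run:
```python
from h import *
import pickle
c=pickle.load(open('c1.pkl','rb'));k=1.5625
print('end',onplane(c,(394/k,352/k),10).round(1),onplane(c,(394/k,300/k),19).round(1),'tips',onplane(c,(391/k,128/k),5).round(1),'bridge rear',onplane(c,(393/k,235/k),15).round(1))
delta((430,-295.5,6),0.8)
```

```text
end [ 368.1 -297.5   10. ] [ 413.8 -297.5   19. ] tips [ 538.5 -295.3    5. ] bridge rear [ 462.7 -296.8   15. ]
shift [-0.0143 -0.0036  0.2578] turn [ 0.0002  0.0004 -0.0093] alt [ 7.0000e-04 -3.0000e-04  1.9907e+00] mm [-10.8  -2.7 193.4] F [0.2 0.5 0.2] t 1.25 w 59.654629528917695
```

Call:
{"method": "carry_out", "body": {"plan": [{"x": -0.014, "y": -0.0025, "z": 0.2, "ax": 0, "ay": 0, "az": -0.009, "gripper": 40}, {"x": -0.014, "y": -0.0025, "z": 0.2, "ax": 0, "ay": 0, "az": -0.009, "gripper": 40}, {"x": -0.014, "y": -0.0025, "z": 0.2, "ax": 0, "ay": 0, "az": -0.009, "gripper": 40}, {"x": -0.014, "y": -0.0025, "z": 0.235, "ax": 0, "ay": 0, "az": -0.009, "gripper": 40}, {"x": -0.014, "y": -0.0025, "z": 0.257, "ax": 0, "ay": 0, "az": -0.009, "gripper": 40}, {"x": -0.014, "y": -0.0025, "z": 0.257, "ax": 0, "ay": 0, "az": -0.009, "gripper": 30}, {"x": -0.014, "y": -0.0025, "z": 0.257, "ax": 0, "ay": 0, "az": -0.009, "gripper": 10}, {"x": -0.014, "y": -0.0025, "z": 0.257, "ax": 0, "ay": 0, "az": -0.009, "gripper": 10}, {"x": -0.014, "y": -0.0025, "z": 0.257, "ax": 0, "ay": 0, "az": -0.009, "gripper": 5}, {"x": -0.014, "y": -0.0025, "z": 0.257, "ax": 0, "ay": 0, "az": -0.009, "gripper": 5}], "grip_force": 40}}

```text
time_s: 2.25
eef_pos: [431.4, -296.4, 8.0]
tcp_rot: [3.14, 0.021, 0.002]
ft_force: [0.5, 0.1, 0.7]
gripper_width: 5.7
grip_force: 0.0
```

Run:
```python
from h import *
import pickle
c=cam('wrist');pickle.dump(c,open('c2.pkl','wb'));s=cam('scene')
a=cv2.resize(c['frame'][:,:,::-1],(400,300),interpolation=cv2.INTER_CUBIC)
f=s['frame'][100:190,130:250,::-1]
b=cv2.resize(f,(400,300),interpolation=cv2.INTER_CUBIC);cv2.imwrite('pics/w2.png',np.hstack([a,b]))
print(state())
```

```text
(array([ 431.17789052, -296.02076766,    7.44312337]), Rotation.from_matrix(array([[ 9.99906789e-01,  1.36279528e-02,  8.32190216e-04],
                            [ 1.36284949e-02, -9.99906917e-01, -6.49206952e-04],
                            [ 8.23265392e-04,  6.60487939e-04, -9.99999443e-01]])), {'time_s': 2.35, 'joint_positions': array([-6.66691979e-01, -6.81789645e-02,  1.73325595e+00,  4.44472686e-06,
        1.47546021e+00,  8.90475277e-01]), 'qvel': array([ 2.22300215e-03,  4.05662825e-03,  4.13900166e-03,  4.42948333e-05,
       -1.16813592e-03, -2.59297275e-04]), 'joint_torque': array([-6.47460599e-02, -3.65380275e+01, -3.95271420e+01,  5.28094894e-02,
       -5.41495183e-02, -5.78512572e-04]), 'eef_pos': array([ 431.17789052, -296.02076766,    7.44312337]), 'tcp_rot': array([3.14086460e+00, 2.14032027e-02, 1.29995120e-03]), 'ft_force': array([-0.05080266, -0.26034263, -0.13499532]), 'moment': array([ 0.0152256 , -0.01147999, -0.02317123]), 'grip_force': 0.0, 'gripper_width': 5.074244244470526})
```

View pics/w2.png

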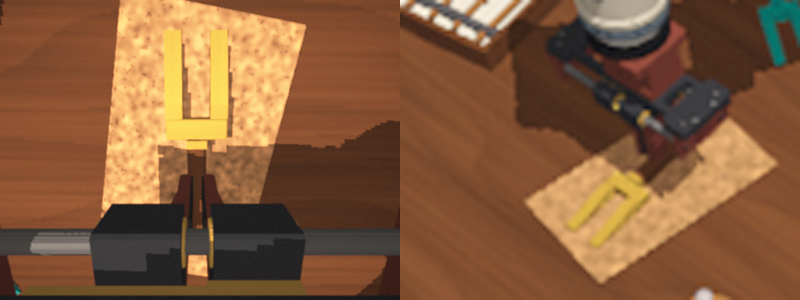

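Run:
```python
from h import *
import pickle
c=pickle.load(open('c2.pkl','rb'))
k=512/400
for n,uv,z in [('tips',(196.5,30),5),('bridge front',(196.5,118),17.5),('bridge rear',(196.5,138),17.5),('handle',(197,160),20)]: print(n,onplane(c,np.array(uv)*k,z).round(1))
print(proj(c,[(431,-296,7.4),(431,-296,26),(368,-297.5,20)])/k)
a=cv2.resize(c['frame'][165:384,190:320,::-1],(475,800)[::1],interpolation=cv2.INTER_CUBIC)
cv2.imwrite('pics/w3.png',cv2.resize(a,(356,600)))
```

```text
tips [ 538.5 -294.7    5. ]
bridge front [ 479.3 -295.5   17.5]
bridge rear [ 464.8 -295.7   17.5]
handle [ 449.  -296.2   20. ]
[[196.40416476 176.77660381]
 [196.36107369 186.16499863]
 [197.25589575 254.83832217]]
```

View pics/w3.png

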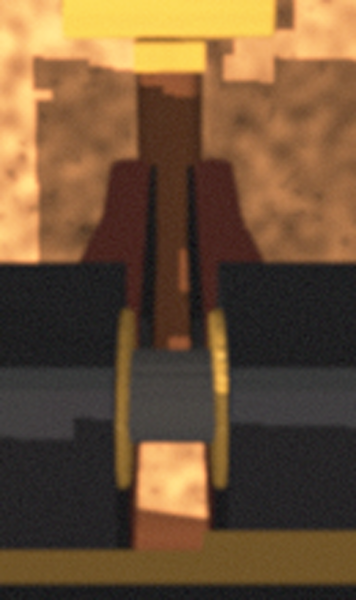

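The fork hasn't moved. The fingers seem to have closed above the handle, so the real tips may sit higher than assumed. I'll open, go a little lower and watch the force.

Call:
{"method": "carry_out", "body": {"plan": [{"x": 0, "y": 0, "z": 0, "ax": 0, "ay": 0, "az": 0, "gripper": 40}, {"x": 0, "y": 0, "z": 0, "ax": 0, "ay": 0, "az": 0, "gripper": 40}, {"x": 0, "y": 0, "z": 0.002, "ax": 0, "ay": 0, "az": 0, "gripper": 40}, {"x": 0, "y": 0, "z": 0.004, "ax": 0, "ay": 0, "az": 0, "gripper": 40}, {"x": 0, "y": 0, "z": 0.004, "ax": 0, "ay": 0, "az": 0, "gripper": 40}]}}

```text
time_s: 2.85
eef_pos: [430.6, -295.7, 3.3]
tcp_rot: [-3.141, -0.021, 0.001]
ft_force: [-0.3, -1.2, 0.1]
gripper_width: 39.1
grip_force: 0.0
```

Run:
```python
from h import *
import pickle
c=cam('wrist');pickle.dump(c,open('c3.pkl','wb'));s=cam('scene')
p,R,o=state();print(p,o['ft_force'],o['gripper_width'])
# project TCP centre and finger points into both views
pts=[p+R.apply([dx,dy,dz]) for dx,dy,dz in [(0,20,0),(0,-20,0),(10,20,0),(10,-20,0),(10,20,-19),(10,-20,-19)]]
print(proj(c,pts).round(0).tolist()); q=proj(s,pts);print(q.round(0).tolist())
a=c['frame'][100:240,160:340,::-1].copy();a=cv2.resize(a,None,fx=3,fy=3,interpolation=cv2.INTER_CUBIC)
for i,u in enumerate(proj(c,pts)): cv2.circle(a,tuple(int(v) for v in (u-[160,100])*3),3,[(0,255,0),(255,0,0),(255,0,255)][i//2],-1)
b=s['frame'][110:190,165:265,::-1].copy();b=cv2.resize(b,None,fx=2.6,fy=2.6,interpolation=cv2.INTER_CUBIC)
for i,u in enumerate(q): cv2.circle(b,tuple(int(v) for v in (u-[165,110])*2.6),2,[(0,255,0),(255,0,0),(255,0,255)][i//2],-1)
out=np.zeros((420,800,3),np.uint8);out[:,:540]=a;out[:208,540:800]=b;cv2.imwrite('pics/w4.png',out)
```

```text
[ 430.78501127 -295.74360776    3.61652119] [ 1.09401218 -0.07813787 -0.13412303] 39.86611912923335
[[284.0, 226.0], [220.0, 226.0], [285.0, 211.0], [219.0, 211.0], [288.0, 222.0], [216.0, 222.0]]
[[203.0, 147.0], [211.0, 153.0], [201.0, 149.0], [209.0, 155.0], [200.0, 145.0], [209.0, 151.0]]
```

View pics/w4.png

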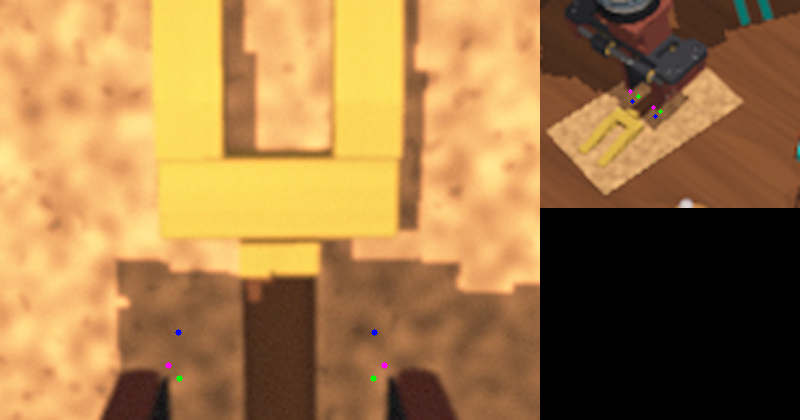

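The visible finger tips (crop (167,370) and (390,370)) lie about 20 mm behind the reported TCP. That is why they closed above the handle. I'll descend further in small force-checked steps.

Call:
{"method": "carry_out", "body": {"plan": [{"x": 0, "y": 0, "z": 0.003, "ax": 0, "ay": 0, "az": 0, "gripper": 40}, {"x": 0, "y": 0, "z": 0.006, "ax": 0, "ay": 0, "az": 0, "gripper": 40}, {"x": 0, "y": 0, "z": 0.009, "ax": 0, "ay": 0, "az": 0, "gripper": 40}, {"x": 0, "y": 0, "z": 0.012, "ax": 0, "ay": 0, "az": 0, "gripper": 40}, {"x": 0, "y": 0, "z": 0.012, "ax": 0, "ay": 0, "az": 0, "gripper": 40}]}}

```text
time_s: 3.45
eef_pos: [430.6, -295.6, -5.8]
tcp_rot: [-3.141, -0.021, 0.001]
ft_force: [-0.3, 0.4, 1.0]
gripper_width: 39.9
grip_force: 0.0
```

Call:
{"method": "carry_out", "body": {"plan": [{"x": 0, "y": 0, "z": 0.002, "ax": 0, "ay": 0, "az": 0, "gripper": 40}, {"x": 0, "y": 0, "z": 0.004, "ax": 0, "ay": 0, "az": 0, "gripper": 40}, {"x": 0, "y": 0, "z": 0.006, "ax": 0, "ay": 0, "az": 0, "gripper": 40}, {"x": 0, "y": 0, "z": 0.008, "ax": 0, "ay": 0, "az": 0, "gripper": 40}, {"x": 0, "y": 0, "z": 0.008, "ax": 0, "ay": 0, "az": 0, "gripper": 40}]}}

```text
time_s: 3.95
eef_pos: [430.7, -295.7, -11.5]
tcp_rot: [-3.141, -0.021, 0.001]
ft_force: [-0.1, 0.2, 0.4]
gripper_width: 40.4
grip_force: 0.0
```

Call:
{"method": "carry_out", "body": {"plan": [{"x": 0, "y": 0, "z": 0.002, "ax": 0, "ay": 0, "az": 0, "gripper": 40}, {"x": 0, "y": 0, "z": 0.003, "ax": 0, "ay": 0, "az": 0, "gripper": 10}, {"x": 0, "y": 0, "z": 0.003, "ax": 0, "ay": 0, "az": 0, "gripper": 5}, {"x": 0, "y": 0, "z": 0.003, "ax": 0, "ay": 0, "az": 0, "gripper": 5}, {"x": 0, "y": 0, "z": 0.003, "ax": 0, "ay": 0, "az": 0, "gripper": 5}, {"x": 0, "y": 0, "z": 0.003, "ax": 0, "ay": 0, "az": 0, "gripper": 5}], "grip_force": 40}}

```text
time_s: 4.55
eef_pos: [430.9, -295.9, -13.4]
tcp_rot: [3.141, 0.021, 0.0]
ft_force: [-0.2, 0.1, 0.3]
gripper_width: 13.5
grip_force: 40.0
```

Call:
{"method": "carry_out", "body": {"plan": [{"x": 0, "y": 0, "z": -0.04, "ax": 0, "ay": 0, "az": 0, "gripper": 5}, {"x": 0, "y": 0, "z": -0.1, "ax": 0, "ay": 0, "az": 0, "gripper": 5}, {"x": 0, "y": 0, "z": -0.16, "ax": 0, "ay": 0, "az": 0, "gripper": 5}, {"x": 0, "y": 0, "z": -0.22, "ax": 0, "ay": 0, "az": 0, "gripper": 5}, {"x": 0, "y": -0.06, "z": -0.25, "ax": 0, "ay": 0, "az": 0, "gripper": 5}, {"x": 0, "y": -0.12, "z": -0.25, "ax": 0, "ay": 0, "az": 0, "gripper": 5}, {"x": 0, "y": -0.18, "z": -0.25, "ax": 0, "ay": 0, "az": 0, "gripper": 5}, {"x": 0, "y": -0.24, "z": -0.25, "ax": 0, "ay": 0, "az": 0, "gripper": 5}, {"x": 0, "y": -0.3, "z": -0.25, "ax": 0, "ay": 0, "az": 0, "gripper": 5}, {"x": 0, "y": -0.36, "z": -0.25, "ax": 0, "ay": 0, "az": 0, "gripper": 5}]}}

```text
time_s: 5.55
eef_pos: [426.6, -24.2, 173.8]
tcp_rot: [-3.141, -0.02, 0.0]
ft_force: [0.7, 0.4, -3.2]
gripper_width: 14.0
grip_force: 40.0
```

Call:
{"method": "carry_out", "body": {"plan": [{"x": 0, "y": -0.05, "z": 0, "ax": 0, "ay": 0, "az": 0, "gripper": 5}, {"x": 0, "y": -0.05, "z": 0, "ax": 0, "ay": 0, "az": 0, "gripper": 5}, {"x": 0, "y": -0.05, "z": 0, "ax": 0, "ay": 0, "az": 0, "gripper": 5}]}}

```text
time_s: 5.85
eef_pos: [426.5, 12.1, 173.8]
tcp_rot: [3.141, 0.025, -0.001]
ft_force: [-0.1, -0.5, -1.4]
gripper_width: 13.8
grip_force: 40.0
```

Run:
```python
from h import *
import pickle
c=cam('wrist');pickle.dump(c,open('c5.pkl','wb'))
p,R,o=state();print(p,o['ft_force'],o['gripper_width'],o['grip_force'],Ro.as_rotvec(R))
a=c['frame'][:,:,::-1]
print(proj(c,[(562,115,127),(562,-95,127)]))
cv2.imwrite('pics/w5.png',cv2.resize(a,(800,600),interpolation=cv2.INTER_CUBIC))
```

```text
[426.58827615  11.29700759 173.78117237] [-0.00329523 -0.2026523  -0.57765072] 13.783416505899071 39.9955952167511 [ 3.14094918e+00  2.19131420e-02 -7.61269497e-04]
[[ 96.3163919    1.3035323 ]
 [419.96606947   6.95941062]]
```

View pics/w5.png

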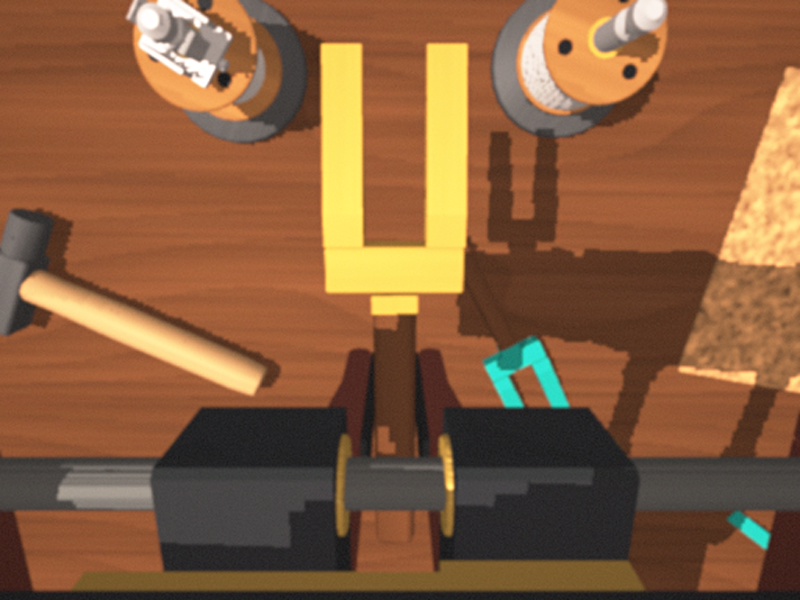

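Spindle tops show at (150,20) for the spent reel with its clip and (648,14) for the full reel. The clip is yawed. I'll move closer for a precise look.

Call:
{"method": "carry_out", "body": {"plan": [{"x": 0.06, "y": -0.03, "z": 0.04, "ax": 0, "ay": 0, "az": 0, "gripper": 5}, {"x": 0.06, "y": -0.03, "z": 0.04, "ax": 0, "ay": 0, "az": 0, "gripper": 5}, {"x": 0.06, "y": -0.03, "z": 0.04, "ax": 0, "ay": 0, "az": 0, "gripper": 5}]}}

```text
time_s: 6.2
eef_pos: [471.0, 33.7, 141.8]
tcp_rot: [3.141, 0.019, -0.008]
ft_force: [-0.8, -0.7, -1.3]
gripper_width: 13.5
grip_force: 40.0
```

Run:
```python
from h import *
import pickle
c=cam('wrist');pickle.dump(c,open('c6.pkl','wb'));c5=pickle.load(open('c5.pkl','rb'))
p,R,o=state();print(p)
k=1.5625
print('c5 tips',onplane(c5,np.array((150,20))/k,127),onplane(c5,np.array((648,14))/k,127))
e=proj(c,[(562,115,127),(562,-95,127),(562,115,90)]);print(e)
u,v=e[0];x0=int(max(0,u-60));y0=int(max(0,v-40));print('crop',x0,y0)
f=c['frame'][y0:y0+100,x0:x0+130,::-1]
e2=(e[1]).astype(int);x1=max(0,min(382,e2[0]-65));y1=max(0,e2[1]-35);print('crop2',x1,y1)
g=c['frame'][y1:y1+100,x1:x1+130,::-1]
A=cv2.resize(f,(780,600),interpolation=cv2.INTER_CUBIC);cv2.imwrite('pics/w6.png',A)
cv2.imwrite('pics/w6b.png',cv2.resize(g,(780,600),interpolation=cv2.INTER_CUBIC))
```

```text
[470.92214941  33.56977069 143.19780087]
c5 tips [555.30424688 115.97234927 127.        ] [560.78536619 -91.76561821 127.        ]
[[115.47361479  70.24573435]
 [472.35126363  74.83182934]
 [137.33538497  75.47984662]]
crop 55 30
crop2 382 39
```

View pics/w6.png

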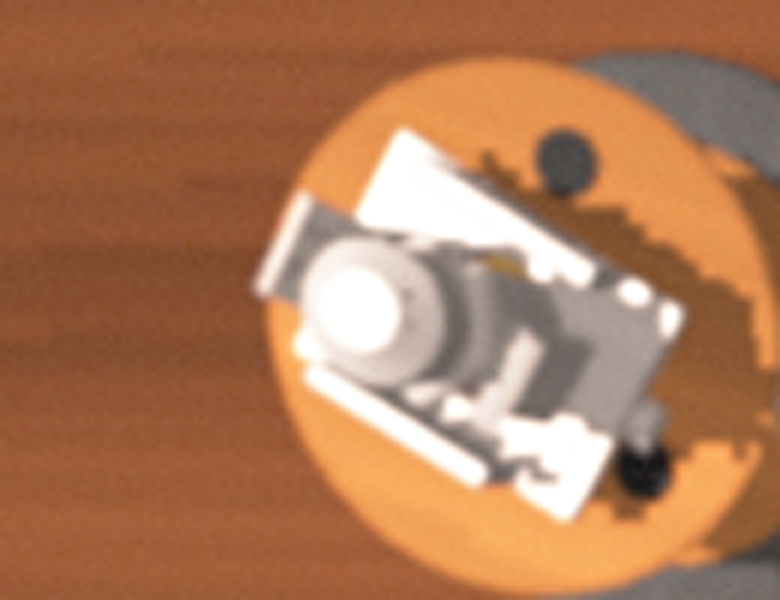

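The clip's base end edge runs from (683,310) to (570,520), the near wall's top from (308,372) to (488,482), and the ear is at (648,420). The spindle top is at (353,310) and the flange circle is centred at about (519,325), all in crop pixels at 6x.

Run:
```python
from h import *
import pickle
c=pickle.load(open('c6.pkl','rb'))
q=lambda u,v,z:onplane(c,(55+u/6-0.4,30+v/6-0.4),z)
tip=q(353,310,127);print('tip',tip)
hs=cv2.cvtColor(c['frame'],cv2.COLOR_RGB2HSV)
def ang(a,b): d=b-a;return np.degrees(np.arctan2(d[1],d[0])),np.linalg.norm(d[:2])
print('base end',ang(q(683,310,91),q(570,520,91)),((q(683,310,91)+q(570,520,91))/2).round(1))
print('wall near',ang(q(308,372,103.5),q(488,482,103.5)))
print('wall far',ang(q(405,130,103.5),q(595,268,103.5)),q(405,130,103.5).round(1))
# flange contours: orange
o=cv2.inRange(hs,(8,120,150),(18,255,255));
for nm,sl in(('spent',(0,250)),('full',(380,512))):
    m=np.zeros_like(o);m[:, sl[0]:sl[1]]=o[:, sl[0]:sl[1]];m[170:]=0
    ct=max(cv2.findContours(m,cv2.RETR_EXTERNAL,cv2.CHAIN_APPROX_NONE)[0],key=cv2.contourArea)
    P=np.array([onplane(c,x[0],78)[:2] for x in cv2.convexHull(ct)])
    (cx,cy),r=cv2.minEnclosingCircle(P.astype(np.float32));print(nm,cx,cy,r,'hull px',cv2.boundingRect(ct))
# full tip: bright top
g=c['frame'][39:139,400:512].astype(int);print('bright',[ (np.argwhere(g.min(2)>200)[:,::-1].mean(0)+[400,39]) ])
```

```text
tip [555.8570137  116.84477975 127.        ]
base end (np.float64(148.07164468894476), np.float64(28.270073699512317)) [546.4 100.7  91. ]
wall near (np.float64(-121.45009277103313), np.float64(22.269985936473674))
wall far (np.float64(-125.23238700429795), np.float64(23.835292343353736)) [575.6 119.  103.5]
spent 547.6927490234375 135.74903869628906 113.13736724853516 hull px (0, 12, 250, 158)
full 548.01025390625 -108.03990936279297 58.08313751220703 hull px (380, 32, 132, 123)
bright [array([460.11612903,  73.63010753])]
```

View pics/w6b.png

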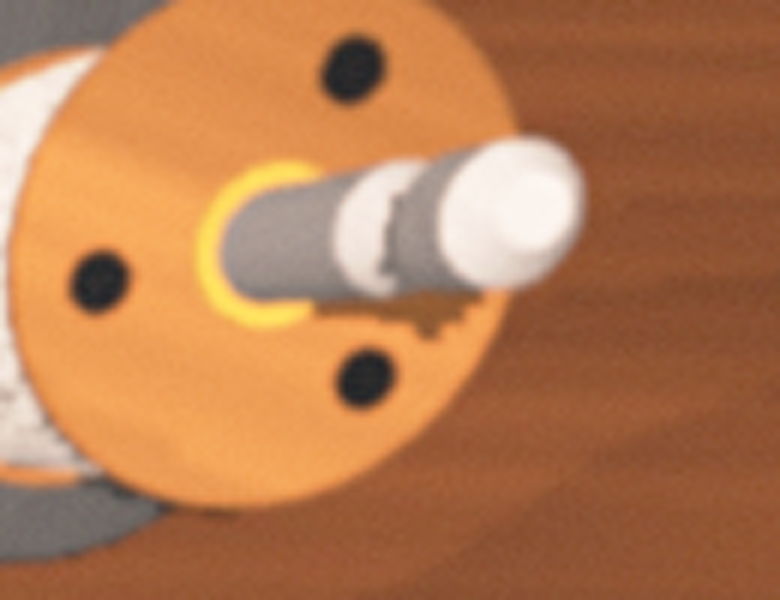

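The full reel's top disc is centred at about (545,210), its taper shoulder at (512,213) and its flange at about (265,245), in w6b crop pixels. Next I'll compute both axes and the fork's pose in the hand. All 10 pictures are used, so it's numbers only from here.

Run:
```python
from h import *
import pickle
c=pickle.load(open('c6.pkl','rb'));c5=pickle.load(open('c5.pkl','rb'))
q=lambda u,v,z,a,b:onplane(c,(a+u/6-0.4,b+v/6-0.4),z).round(1)
print('spent tip',q(353,310,127,55,30),'shoulder',q(372,312,123.5,55,30))
for nm,pts,a,b in(('spent',[(268,310),(300,190),(405,95),(500,57),(600,85),(700,145),(760,240),(765,400),(500,593),(400,550),(320,470)],55,30),('full',[(12,245),(45,130),(110,50),(470,40),(515,110),(515,290),(430,430),(350,485),(250,508),(150,485),(70,420)],382,39)):
    P=np.array([q(u,v,78,a,b)[:2] for u,v in pts]);A=np.c_[2*P,np.ones(len(P))];s=np.linalg.lstsq(A,(P**2).sum(1),rcond=None)[0]
    print(nm,'flange',s[:2].round(1),'r',np.sqrt(s[2]+s[:2]@s[:2]).round(1))
print('full tip',q(545,210,127,382,39),'shoulder',q(512,213,123.5,382,39),'ring',q(262,245,78,382,39))
# fork in tool frame from c5
p=np.array([426.59,11.3,173.78]);R=Ro.from_rotvec([3.1409,.0219,-.0008]);k=1.5625
for nm,uv,z in(('tips',(394.5,43),173.8+17.4+2),('bridge',(395,270),173.8+17.4+13.5),('rear',(395,293),173.8+17.4+13.5)): print(nm,R.inv().apply(onplane(c5,np.array(uv)/k-0.3,z)-p).round(1))
print('yaw tool',np.degrees(np.arctan2(*R.as_matrix()[[1,0],0])), state()[0],state()[1].as_rotvec())
```

```text
spent tip [555.9 116.8 127. ] shoulder [555.9 116.4 123.5]
spent flange [555.5 116.1] r 31.2
full flange [562.7 -93.8] r 31.4
full tip [562.7 -94.9 127. ] shoulder [562.7 -93.9 123.5] ring [562.7 -92.7  78. ]
tips [107.7  -0.8 -19.5]
bridge [ 40.3  -0.6 -30.9]
rear [ 32.8  -0.6 -30.9]
yaw tool 0.7989704094141009 [470.92214941  33.56977069 143.19780087] [ 3.14109829  0.01907894 -0.00450763]
```

```bash
python3 -c "
from h import *
delta((425.4,196,143),-31.7);print(state()[2]['joint_positions'])"
```

```text
shift [-0.0581 -0.2173  0.0003] turn [0.0008 0.0017 0.36  ] alt [-2.30e-03  1.00e-03 -1.64e+00] mm [ -43.5 -163.     0.3] F [ 0.1  0.9 -2.2] t 6.25 w 13.624796988159003
[-5.55959941e-04 -2.57449162e-01  1.65977152e+00 -4.58924040e-04
  1.74213738e+00  1.55801498e+00]
```

Call:
{"method": "carry_out", "body": {"plan": [{"x": -0.055, "y": -0.21, "z": 0, "ax": 0, "ay": 0, "az": 0.09, "gripper": 5}, {"x": -0.055, "y": -0.214, "z": 0, "ax": 0, "ay": 0, "az": 0.18, "gripper": 5}, {"x": -0.055, "y": -0.214, "z": 0, "ax": 0, "ay": 0, "az": 0.27, "gripper": 5}, {"x": -0.055, "y": -0.214, "z": 0, "ax": 0, "ay": 0, "az": 0.36, "gripper": 5}, {"x": -0.055, "y": -0.214, "z": 0, "ax": 0, "ay": 0, "az": 0.36, "gripper": 5}, {"x": -0.055, "y": -0.214, "z": 0.04, "ax": 0, "ay": 0, "az": 0.36, "gripper": 5}, {"x": -0.055, "y": -0.214, "z": 0.08, "ax": 0, "ay": 0, "az": 0.36, "gripper": 5}, {"x": -0.055, "y": -0.214, "z": 0.1, "ax": 0, "ay": 0, "az": 0.36, "gripper": 5}, {"x": -0.055, "y": -0.214, "z": 0.1, "ax": 0, "ay": 0, "az": 0.36, "gripper": 5}]}}

```text
time_s: 7.15
eef_pos: [426.8, 193.4, 67.5]
tcp_rot: [3.02, -0.857, -0.004]
ft_force: [-0.1, 0.1, -0.1]
gripper_width: 13.2
grip_force: 40.0
```

```bash
cat >> h.py <<'E'
S=np.array([555.7,116.4]);F=np.array([562.7,-94.0])
def fk(rel=(107.7,-0.7),yaw=-31.7,s=46,z=61.4):
    a=np.radians(yaw);d=np.array([np.cos(a),np.sin(a)]);y=np.array([d[1],-d[0]])
    P=S-(rel[0]-s)*d-rel[1]*y; delta((*P,z),yaw)
E
python3 -c "
from h import *
print(state()[0],state()[2]['joint_positions']);fk(s=-38,z=61.8);fk(s=46)
c=cam('wrist')
import pickle;pickle.dump(c,open('c7.pkl','wb'))
cv2.imwrite('pics/x.png',c['frame'])
hs=cv2.cvtColor(c['frame'],cv2.COLOR_RGB2HSV)
y=cv2.inRange(hs,(22,140,70),(34,255,255))
for v in range(20,200,12):
    u=np.where(y[v,150:350])[0]+150
    if len(u): print(v,u.min(),u.max(),len(u))
"
```

```text
[426.82607818 193.38613793  67.48258352] [ 3.52923757e-01 -2.51677913e-01  1.78897038e+00 -1.67576634e-04
  1.60774358e+00  2.47691435e+00]
shift [ 0.0059 -0.002   0.0076] turn [0.0018 0.0013 0.    ] alt [-0.002   0.0028 -2.    ] mm [ 4.4 -1.5  5.7] F [-0.1  0.1 -0.1] t 7.15 w 13.181909370543199
shift [ 0.1179 -0.002   0.0079] turn [0.0018 0.0013 0.    ] alt [-0.002   0.0028 -2.    ] mm [88.4 -1.5  5.9] F [-0.1  0.1 -0.1] t 7.15 w 13.181909370543199
32 206 297 49
44 207 297 48
56 207 297 48
68 206 298 50
80 207 298 49
92 207 298 49
104 207 297 48
116 207 297 48
128 207 297 48
140 207 297 42
152 228 293 8
164 236 249 9
```

Call:
{"method": "carry_out", "body": {"plan": [{"x": 0.003, "y": -0.002, "z": 0.004, "ax": 0.001, "ay": 0.001, "az": 0, "gripper": 5}, {"x": 0.015, "y": -0.002, "z": 0.006, "ax": 0.001, "ay": 0.001, "az": 0, "gripper": 5}, {"x": 0.025, "y": -0.002, "z": 0.006, "ax": 0.001, "ay": 0.001, "az": 0, "gripper": 5}, {"x": 0.032, "y": -0.002, "z": 0.006, "ax": 0.001, "ay": 0.001, "az": 0, "gripper": 5}, {"x": 0.032, "y": -0.002, "z": 0.006, "ax": 0.001, "ay": 0.001, "az": 0, "gripper": 5}]}}

```text
time_s: 7.7
eef_pos: [450.1, 182.8, 64.8]
tcp_rot: [-3.021, 0.857, -0.004]
ft_force: [1.2, -0.3, -2.3]
gripper_width: 13.6
grip_force: 40.0
```

Call:
{"method": "carry_out", "body": {"plan": [{"x": 0, "y": 0, "z": 0.0007, "ax": 0, "ay": 0, "az": 0, "gripper": 5}, {"x": 0, "y": 0, "z": 0.0007, "ax": 0, "ay": 0, "az": 0, "gripper": 5}]}}

```text
time_s: 7.9
eef_pos: [449.1, 183.4, 63.9]
tcp_rot: [-3.022, 0.856, -0.002]
ft_force: [-1.6, -0.5, -1.1]
gripper_width: 13.7
grip_force: 40.0
```

Call:
{"method": "carry_out", "body": {"plan": [{"x": 0, "y": 0, "z": 0.0007, "ax": 0, "ay": 0, "az": 0, "gripper": 5}, {"x": 0, "y": 0, "z": 0.0007, "ax": 0, "ay": 0, "az": 0, "gripper": 5}]}}

```text
time_s: 8.1
eef_pos: [449.0, 183.5, 63.4]
tcp_rot: [-3.022, 0.855, -0.003]
ft_force: [-0.6, 0.5, -1.6]
gripper_width: 13.9
grip_force: 40.0
```

```bash
python3 -c "
from h import *
print(state()[0]);fk(s=-18)"
```

```text
[449.02516418 183.49154782  63.40581383]
shift [0.0004 0.0023 0.0027] turn [-0.001  -0.0009  0.001 ] alt [ 1.400e-03 -1.500e-03 -1.999e+00] mm [0.3 1.7 2. ] F [-0.6  0.5 -1.6] t 8.1 w 13.856303237126648
```

Call:
{"method": "carry_out", "body": {"plan": [{"x": 0, "y": 0.002, "z": 0.0007, "ax": 0, "ay": 0, "az": 0, "gripper": 5}, {"x": 0, "y": 0.002, "z": 0.0007, "ax": 0, "ay": 0, "az": 0, "gripper": 5}]}}

```text
time_s: 8.3
eef_pos: [448.2, 182.0, 62.9]
tcp_rot: [-3.022, 0.856, -0.003]
ft_force: [-0.5, 0.3, -1.0]
gripper_width: 13.5
grip_force: 40.0
```

Call:
{"method": "carry_out", "body": {"plan": [{"x": 0, "y": 0, "z": 0.0007, "ax": 0, "ay": 0, "az": 0, "gripper": 5}, {"x": 0, "y": 0, "z": 0.0007, "ax": 0, "ay": 0, "az": 0, "gripper": 5}]}}

```text
time_s: 8.5
eef_pos: [448.4, 182.1, 62.4]
tcp_rot: [-3.022, 0.856, -0.003]
ft_force: [0.2, -0.2, -1.8]
gripper_width: 13.5
grip_force: 40.0
```

Call:
{"method": "carry_out", "body": {"plan": [{"x": 0, "y": 0, "z": 0.0007, "ax": 0, "ay": 0, "az": 0, "gripper": 5}, {"x": 0, "y": 0, "z": 0.0007, "ax": 0, "ay": 0, "az": 0, "gripper": 5}]}}

```text
time_s: 8.7
eef_pos: [448.4, 182.1, 61.8]
tcp_rot: [-3.022, 0.856, -0.003]
ft_force: [-0.7, -0.7, -2.2]
gripper_width: 13.8
grip_force: 40.0
```

Call:
{"method": "carry_out", "body": {"plan": [{"x": 0, "y": 0, "z": 0.0007, "ax": 0, "ay": 0, "az": 0, "gripper": 5}, {"x": 0, "y": 0, "z": 0.0007, "ax": 0, "ay": 0, "az": 0, "gripper": 5}]}}

```text
time_s: 8.9
eef_pos: [448.4, 182.1, 61.3]
tcp_rot: [-3.022, 0.856, -0.003]
ft_force: [-0.4, -0.3, -1.7]
gripper_width: 13.5
grip_force: 40.0
```

```bash
python3 -c "
from h import *
fk(s=-18)
for i in range(3):
  cam('wrist');fk(s=-18)"
```

```text
shift [ 0.0001  0.0003 -0.0001] turn [-0.001  -0.001   0.0008] alt [ 1.5000e-03 -1.5000e-03 -1.9992e+00] mm [ 0.1  0.2 -0.1] F [-0.4 -0.3 -1.7] t 8.9 w 13.454721947702586
shift [ 0.0002  0.0003 -0.0001] turn [-0.001  -0.001   0.0008] alt [ 1.5000e-03 -1.5000e-03 -1.9992e+00] mm [ 0.1  0.2 -0.1] F [-0.8 -0.3 -1.5] t 8.95 w 13.706780771875563
shift [ 0.0001  0.0003 -0.0001] turn [-0.001  -0.001   0.0008] alt [ 1.6000e-03 -1.5000e-03 -1.9992e+00] mm [ 0.1  0.2 -0. ] F [-0.  -0.3 -2.1] t 9.0 w 13.659643394330976
shift [ 0.0001  0.0003 -0.    ] turn [-0.001  -0.001   0.0008] alt [ 1.6000e-03 -1.6000e-03 -1.9992e+00] mm [ 0.1  0.2 -0. ] F [ 0.3 -0.5 -2.2] t 9.05 w 13.746056241814564
```

Call:
{"method": "carry_out", "body": {"plan": [{"x": 0, "y": 0, "z": 0.0007, "ax": 0, "ay": 0, "az": 0, "gripper": 5}, {"x": 0, "y": 0, "z": 0.0007, "ax": 0, "ay": 0, "az": 0, "gripper": 5}]}}

```text
time_s: 9.25
eef_pos: [448.4, 182.1, 60.8]
tcp_rot: [-3.022, 0.856, -0.003]
ft_force: [1.0, 0.2, -1.2]
gripper_width: 13.7
grip_force: 40.0
```

Call:
{"method": "carry_out", "body": {"plan": [{"x": 0, "y": 0, "z": 0.0007, "ax": 0, "ay": 0, "az": 0, "gripper": 5}, {"x": 0, "y": 0, "z": 0.0007, "ax": 0, "ay": 0, "az": 0, "gripper": 5}]}}

```text
time_s: 9.45
eef_pos: [448.5, 182.1, 60.4]
tcp_rot: [-3.022, 0.856, -0.003]
ft_force: [0.1, -0.4, -0.9]
gripper_width: 13.7
grip_force: 40.0
```

Call:
{"method": "carry_out", "body": {"plan": [{"x": 0, "y": 0, "z": 0.0007, "ax": 0, "ay": 0, "az": 0, "gripper": 5}, {"x": 0, "y": 0, "z": 0.0007, "ax": 0, "ay": 0, "az": 0, "gripper": 5}]}}

```text
time_s: 9.65
eef_pos: [448.5, 182.1, 60.0]
tcp_rot: [-3.021, 0.856, -0.004]
ft_force: [-0.9, 0.1, -1.2]
gripper_width: 13.3
grip_force: 40.0
```

Call:
{"method": "carry_out", "body": {"plan": [{"x": 0.006, "y": 0, "z": 0, "ax": 0, "ay": 0, "az": 0, "gripper": 5}, {"x": 0.012, "y": 0, "z": 0, "ax": 0, "ay": 0, "az": 0, "gripper": 5}, {"x": 0.018, "y": 0, "z": 0, "ax": 0, "ay": 0, "az": 0, "gripper": 5}, {"x": 0.024, "y": 0, "z": 0, "ax": 0, "ay": 0, "az": 0, "gripper": 5}, {"x": 0.03, "y": 0, "z": 0, "ax": 0, "ay": 0, "az": 0, "gripper": 5}, {"x": 0.035, "y": 0, "z": 0, "ax": 0, "ay": 0, "az": 0, "gripper": 5}]}}

```text
time_s: 10.25
eef_pos: [471.2, 168.1, 60.0]
tcp_rot: [-3.021, 0.856, -0.003]
ft_force: [-0.6, 1.3, 0.4]
gripper_width: 13.5
grip_force: 40.0
```

```bash
python3 -c "
from h import *
fk(s=46,z=60.4);print(state()[2]['moment'])"
```

```text
shift [ 0.0498  0.0004 -0.0005] turn [-0.0011 -0.0011  0.0007] alt [ 1.7000e-03 -1.7000e-03 -1.9993e+00] mm [37.3  0.3 -0.4] F [-0.6  1.3  0.4] t 10.25 w 13.489743328629807
[0.04624776 0.05048175 0.04363208]
```

Call:
{"method": "carry_out", "body": {"plan": [{"x": 0.004, "y": 0, "z": 0, "ax": 0, "ay": 0, "az": 0, "gripper": 5}, {"x": 0.008, "y": 0, "z": 0, "ax": 0, "ay": 0, "az": 0, "gripper": 5}, {"x": 0.012, "y": 0, "z": 0, "ax": 0, "ay": 0, "az": 0, "gripper": 5}, {"x": 0.016, "y": 0, "z": 0, "ax": 0, "ay": 0, "az": 0, "gripper": 5}, {"x": 0.02, "y": 0, "z": 0, "ax": 0, "ay": 0, "az": 0, "gripper": 5}]}}

```text
time_s: 10.75
eef_pos: [481.5, 162.1, 60.1]
tcp_rot: [-3.021, 0.853, 0.006]
ft_force: [-13.0, 6.5, 7.6]
gripper_width: 13.5
grip_force: 40.0
```

Call:
{"method": "carry_out", "body": {"plan": [{"x": 0.005, "y": 0, "z": 0, "ax": 0, "ay": 0, "az": 0, "gripper": 5}, {"x": 0.01, "y": 0, "z": 0, "ax": 0, "ay": 0, "az": 0, "gripper": 5}, {"x": 0.015, "y": 0, "z": 0, "ax": 0, "ay": 0, "az": 0, "gripper": 5}]}}

```text
time_s: 11.05
eef_pos: [490.1, 157.3, 60.2]
tcp_rot: [-3.021, 0.851, 0.008]
ft_force: [-6.2, 3.0, 5.1]
gripper_width: 13.4
grip_force: 40.0
```

Call:
{"method": "carry_out", "body": {"plan": [{"x": 0.005, "y": 0, "z": 0, "ax": 0, "ay": 0, "az": 0, "gripper": 5}, {"x": 0.01, "y": 0, "z": 0, "ax": 0, "ay": 0, "az": 0, "gripper": 5}, {"x": 0.016, "y": 0, "z": 0, "ax": 0, "ay": 0, "az": 0, "gripper": 5}, {"x": 0.016, "y": 0, "z": 0, "ax": 0, "ay": 0, "az": 0, "gripper": 5}, {"x": 0.016, "y": 0, "z": 0, "ax": 0, "ay": 0, "az": 0, "gripper": 5}]}}

```text
time_s: 11.55
eef_pos: [502.6, 149.2, 60.4]
tcp_rot: [-3.021, 0.854, 0.0]
ft_force: [-4.9, 2.7, 5.0]
gripper_width: 13.7
grip_force: 40.0
```

```bash
cat > clip.py <<'E'
from h import *
import pickle,sys
# look for bright spindle top/clip edges: print fork bridge position in tool frame and save image
c=cam('wrist');pickle.dump(c,open(sys.argv[1],'wb'))
fk(s=46,z=60.4)
p,R,o=state()
hs=cv2.cvtColor(c['frame'],cv2.COLOR_RGB2HSV);y=cv2.inRange(hs,(22,140,70),(34,255,255))
n,l,st,ce=cv2.connectedComponentsWithStats(y);print(st[1:][st[1:,4]>30].tolist())
E
python3 clip.py c8.pkl
```

```text
shift [0.0005 0.0009 0.    ] turn [-0.0014 -0.0001  0.0013] alt [ 2.0000e-04 -2.2000e-03 -1.9987e+00] mm [0.3 0.7 0. ] F [-3.8  2.1  4.4] t 11.6 w 13.636056675309504
[[206, 28, 25, 89, 1630], [274, 28, 25, 60, 1451], [234, 180, 16, 7, 73], [238, 190, 10, 11, 96], [0, 216, 54, 76, 1097], [24, 241, 12, 10, 48], [18, 251, 9, 15, 69], [4, 252, 12, 13, 61], [0, 256, 16, 15, 65]]
```

The push peaked at about 15 N and then dropped, so the clip is out, with s ≈ 45 mm and the fork not slipped. I'll draw the fork back and carry it to the mat.

Call:
{"method": "carry_out", "body": {"plan": [{"x": -0.015, "y": 0, "z": 0, "ax": 0, "ay": 0, "az": 0, "gripper": 5}, {"x": -0.03, "y": 0, "z": 0, "ax": 0, "ay": 0, "az": 0, "gripper": 5}, {"x": -0.05, "y": 0, "z": 0, "ax": 0, "ay": 0, "az": 0, "gripper": 5}, {"x": -0.07, "y": 0, "z": 0, "ax": 0, "ay": 0, "az": 0, "gripper": 5}, {"x": -0.1, "y": 0, "z": -0.001, "ax": 0, "ay": 0, "az": 0, "gripper": 5}, {"x": -0.12, "y": 0, "z": -0.005, "ax": 0, "ay": 0, "az": 0, "gripper": 5}, {"x": -0.12, "y": 0, "z": -0.06, "ax": 0, "ay": 0, "az": 0, "gripper": 5}, {"x": -0.12, "y": 0, "z": -0.12, "ax": 0, "ay": 0, "az": 0, "gripper": 5}, {"x": -0.12, "y": 0, "z": -0.16, "ax": 0, "ay": 0, "az": 0, "gripper": 5}, {"x": -0.12, "y": 0, "z": -0.16, "ax": 0, "ay": 0, "az": 0, "gripper": 5}]}}

```text
time_s: 12.6
eef_pos: [427.5, 196.6, 184.9]
tcp_rot: [-3.017, 0.853, -0.013]
ft_force: [-0.8, 0.1, -1.8]
gripper_width: 13.7
grip_force: 40.0
```

```bash
python3 -c "
from h import *
import pickle
c=cam('wrist');pickle.dump(c,open('c9.pkl','wb'))
print(state()[0])
delta((431,-296,173),1.0)
s=cam('scene');t=cam('top');pickle.dump((s,t),open('st9.pkl','wb'))
# clip vs spindle: bright pixels around spent reel in wrist view
e=proj(c,[(555.7,116.4,127),(555.7,116.4,78)]);print(e)
"
```

```text
[426.68141432 196.15449751 181.63825465]
shift [0.3486 0.556  0.0102] turn [-0.0022 -0.0032 -0.3621] alt [-0.0042  0.0029  1.6379] mm [261.4 417.    7.7] F [-0.7  0.7 -2.8] t 12.65 w 13.49735205784383
[[254.3039695  -15.88379438]
 [254.48077974   6.27517171]]
```

Call:
{"method": "carry_out", "body": {"plan": [{"x": 0.348, "y": 0.556, "z": 0, "ax": 0, "ay": 0, "az": -0.09, "gripper": 5}, {"x": 0.348, "y": 0.556, "z": 0, "ax": 0, "ay": 0, "az": -0.18, "gripper": 5}, {"x": 0.348, "y": 0.556, "z": 0, "ax": 0, "ay": 0, "az": -0.27, "gripper": 5}, {"x": 0.348, "y": 0.556, "z": 0, "ax": 0, "ay": 0, "az": -0.362, "gripper": 5}, {"x": 0.348, "y": 0.556, "z": 0, "ax": 0, "ay": 0, "az": -0.362, "gripper": 5}, {"x": 0.348, "y": 0.556, "z": 0, "ax": 0, "ay": 0, "az": -0.362, "gripper": 5}, {"x": 0.348, "y": 0.556, "z": 0, "ax": 0, "ay": 0, "az": -0.362, "gripper": 5}, {"x": 0.348, "y": 0.556, "z": 0, "ax": 0, "ay": 0, "az": -0.362, "gripper": 5}, {"x": 0.348, "y": 0.556, "z": 0, "ax": 0, "ay": 0, "az": -0.362, "gripper": 5}, {"x": 0.348, "y": 0.556, "z": 0, "ax": 0, "ay": 0, "az": -0.362, "gripper": 5}]}}

```text
time_s: 13.75
eef_pos: [428.6, -276.0, 176.5]
tcp_rot: [-3.138, -0.026, 0.002]
ft_force: [0.6, 0.1, -0.6]
gripper_width: 13.5
grip_force: 40.0
```

Call:
{"method": "carry_out", "body": {"plan": [{"x": 0, "y": 0, "z": 0.02, "ax": 0, "ay": 0, "az": 0, "gripper": 5}, {"x": 0, "y": 0, "z": 0.02, "ax": 0, "ay": 0, "az": 0, "gripper": 5}, {"x": 0, "y": 0, "z": 0.02, "ax": 0, "ay": 0, "az": 0, "gripper": 5}]}}

```text
time_s: 14.05
eef_pos: [429.3, -273.1, 162.5]
tcp_rot: [-3.138, -0.027, 0.001]
ft_force: [0.1, 0.1, -1.4]
gripper_width: 13.8
grip_force: 40.0
```

```bash
python3 -c "
from h import *
print(state()[0])
delta((431,-296,-13),1.0)
"
```

```text
[ 429.32105331 -273.08635752  162.47573275]
shift [0.0019 0.0314 0.2339] turn [-0.0022  0.0005 -0.    ] alt [8.0e-04 3.4e-03 2.0e+00] mm [  1.4  23.5 175.4] F [ 0.1  0.1 -1.4] t 14.05 w 13.82491807756649
```

Call:
{"method": "carry_out", "body": {"plan": [{"x": 0.002, "y": 0.031, "z": 0.06, "ax": -0.002, "ay": 0, "az": 0, "gripper": 5}, {"x": 0.002, "y": 0.031, "z": 0.12, "ax": -0.002, "ay": 0, "az": 0, "gripper": 5}, {"x": 0.002, "y": 0.031, "z": 0.18, "ax": -0.002, "ay": 0, "az": 0, "gripper": 5}, {"x": 0.002, "y": 0.031, "z": 0.215, "ax": -0.002, "ay": 0, "az": 0, "gripper": 5}, {"x": 0.002, "y": 0.031, "z": 0.225, "ax": -0.002, "ay": 0, "az": 0, "gripper": 5}, {"x": 0.002, "y": 0.031, "z": 0.229, "ax": -0.002, "ay": 0, "az": 0, "gripper": 5}, {"x": 0.002, "y": 0.031, "z": 0.231, "ax": -0.002, "ay": 0, "az": 0, "gripper": 5}, {"x": 0.002, "y": 0.031, "z": 0.233, "ax": -0.002, "ay": 0, "az": 0, "gripper": 5}, {"x": 0.002, "y": 0.031, "z": 0.233, "ax": -0.002, "ay": 0, "az": 0, "gripper": 5}]}}

```text
time_s: 14.95
eef_pos: [433.1, -298.3, -8.6]
tcp_rot: [3.137, 0.026, 0.007]
ft_force: [0.3, 0.8, -2.4]
gripper_width: 13.2
grip_force: 40.0
```

Call:
{"method": "carry_out", "body": {"plan": [{"x": 0, "y": 0, "z": 0.001, "ax": 0, "ay": 0, "az": 0, "gripper": 5}, {"x": 0, "y": 0, "z": 0.001, "ax": 0, "ay": 0, "az": 0, "gripper": 5}]}}

```text
time_s: 15.15
eef_pos: [432.4, -298.1, -10.5]
tcp_rot: [3.138, 0.026, 0.004]
ft_force: [-0.1, 0.3, -1.4]
gripper_width: 13.1
grip_force: 40.0
```

Call:
{"method": "carry_out", "body": {"plan": [{"x": 0, "y": 0, "z": 0.001, "ax": 0, "ay": 0, "az": 0, "gripper": 5}, {"x": 0, "y": 0, "z": 0.001, "ax": 0, "ay": 0, "az": 0, "gripper": 5}]}}

```text
time_s: 15.35
eef_pos: [432.2, -297.9, -11.8]
tcp_rot: [3.139, 0.026, 0.003]
ft_force: [0.0, -0.0, -2.3]
gripper_width: 13.6
grip_force: 40.0
```

Call:
{"method": "carry_out", "body": {"plan": [{"x": 0, "y": 0, "z": 0.001, "ax": 0, "ay": 0, "az": 0, "gripper": 5}, {"x": 0, "y": 0, "z": 0.002, "ax": 0, "ay": 0, "az": 0, "gripper": 5}, {"x": 0, "y": 0, "z": 0.002, "ax": 0, "ay": 0, "az": 0, "gripper": 5}]}}

```text
time_s: 15.65
eef_pos: [432.2, -297.8, -13.3]
tcp_rot: [3.139, 0.026, 0.003]
ft_force: [-0.2, 1.0, -1.4]
gripper_width: 13.7
grip_force: 40.0
```

Release, then rise straight up with the gripper open only 40 mm.

Call:
{"method": "carry_out", "body": {"plan": [{"x": 0, "y": 0, "z": 0, "ax": 0, "ay": 0, "az": 0, "gripper": 25}, {"x": 0, "y": 0, "z": 0, "ax": 0, "ay": 0, "az": 0, "gripper": 40}, {"x": 0, "y": 0, "z": 0, "ax": 0, "ay": 0, "az": 0, "gripper": 40}, {"x": 0, "y": 0, "z": 0, "ax": 0, "ay": 0, "az": 0, "gripper": 40}, {"x": 0, "y": 0, "z": -0.03, "ax": 0, "ay": 0, "az": 0, "gripper": 40}, {"x": 0, "y": 0, "z": -0.09, "ax": 0, "ay": 0, "az": 0, "gripper": 50}, {"x": 0, "y": 0, "z": -0.15, "ax": 0, "ay": 0, "az": 0, "gripper": 50}, {"x": 0, "y": 0, "z": -0.21, "ax": 0, "ay": 0, "az": 0, "gripper": 50}, {"x": 0, "y": 0, "z": -0.27, "ax": 0, "ay": 0, "az": 0, "gripper": 50}, {"x": 0, "y": 0, "z": -0.27, "ax": 0, "ay": 0, "az": 0, "gripper": 50}]}}

```text
time_s: 16.65
eef_pos: [433.9, -298.9, 197.7]
tcp_rot: [3.131, 0.026, 0.019]
ft_force: [0.0, -0.2, 0.3]
gripper_width: 50.5
grip_force: 0.0
```

```bash
python3 -c "
from h import *
import pickle
c=cam('wrist');pickle.dump(c,open('c10.pkl','wb'))
print(state()[0])
hs=cv2.cvtColor(c['frame'],cv2.COLOR_RGB2HSV);y=cv2.inRange(hs,(22,140,70),(34,255,255))
n,l,st,ce=cv2.connectedComponentsWithStats(y);i=1+np.argmax(st[1:,4]);r=cv2.minAreaRect(np.argwhere(l==i)[:,::-1].astype(np.float32));print(r)
b=cv2.boxPoints(r);print([onplane(c,q,10).round(1).tolist() for q in b])
delta((505,100,185),58.3)
"
```

```text
[ 433.19148328 -298.37159172  193.80891149]
((249.5, 112.5), (39.0, 73.0), 0.0)
[[458.5, -274.6, 10.0], [539.0, -274.8, 10.0], [539.7, -317.9, 10.0], [459.2, -320.2, 10.0]]
shift [ 0.1045 -0.5296  0.0085] turn [ 0.0072 -0.0024 -0.6372] alt [-0.0028 -0.0084  1.3628] mm [  78.4 -397.2    6.4] F [-0.2 -0.6  0.8] t 16.7 w 49.908059470268626
```

Call:
{"method": "carry_out", "body": {"plan": [{"x": 0.104, "y": -0.53, "z": 0, "ax": 0, "ay": 0, "az": -0.09, "gripper": 50}, {"x": 0.104, "y": -0.53, "z": 0, "ax": 0, "ay": 0, "az": -0.18, "gripper": 50}, {"x": 0.104, "y": -0.53, "z": 0, "ax": 0, "ay": 0, "az": -0.27, "gripper": 50}, {"x": 0.104, "y": -0.53, "z": 0, "ax": 0, "ay": 0, "az": -0.36, "gripper": 50}, {"x": 0.104, "y": -0.53, "z": 0, "ax": 0, "ay": 0, "az": -0.45, "gripper": 50}, {"x": 0.104, "y": -0.53, "z": 0, "ax": 0, "ay": 0, "az": -0.54, "gripper": 50}, {"x": 0.104, "y": -0.53, "z": 0, "ax": 0.007, "ay": -0.002, "az": -0.637, "gripper": 50}, {"x": 0.104, "y": -0.53, "z": 0, "ax": 0.007, "ay": -0.002, "az": -0.637, "gripper": 50}, {"x": 0.104, "y": -0.53, "z": 0, "ax": 0.007, "ay": -0.002, "az": -0.637, "gripper": 50}, {"x": 0.104, "y": -0.53, "z": 0, "ax": 0.007, "ay": -0.002, "az": -0.637, "gripper": 50}]}}

```text
time_s: 17.7
eef_pos: [502.5, 102.4, 186.5]
tcp_rot: [-2.735, -1.53, 0.009]
ft_force: [-1.1, -0.6, 0.5]
gripper_width: 50.4
grip_force: 0.0
```

```bash
python3 -c "
from h import *
import pickle
c=cam('wrist');pickle.dump(c,open('c11.pkl','wb'))
print(state()[0],state()[2]['tcp_rot'])
print(proj(c,[(*S,127),(*S,78)]))
g=c['frame'].astype(int);hs=cv2.cvtColor(c['frame'],cv2.COLOR_RGB2HSV)
m=((hs[:,:,1]<60)&(hs[:,:,2]>90)).astype(np.uint8)
n,l,st,ce=cv2.connectedComponentsWithStats(m)
for i in range(1,n):
    if st[i,4]>60: print(st[i].tolist(),cv2.minAreaRect(np.argwhere(l==i)[:,::-1].astype(np.float32)))
e=proj(c,[(*S,105)])[0].astype(int)
x0,y0=max(0,e[0]-40),max(0,e[1]-40)
for r in g.mean(2)[y0:y0+80:3,x0:x0+80:2]: print(''.join(' .:-=+*#%@'[min(9,int(v/26))] for v in r))
print(x0,y0)
delta((*S,78),58.3)
"
```

```text
[502.66102354 101.12322615 186.9300956 ] [-2.73687578 -1.52723324  0.00791456]
[[302.61233257 148.95627219]
 [294.92340511 141.71694676]]
[53, 53, 86, 33, 1943] ((95.63973999023438, 68.04804229736328), (25.904088973999023, 83.99004364013672), 82.40535736083984)
[249, 94, 76, 76, 1164] ((279.19866943359375, 124.535888671875), (53.40807342529297, 78.58811950683594), 45.556251525878906)
[282, 119, 38, 53, 1607] ((300.6485290527344, 145.00401306152344), (36.419132232666016, 52.062068939208984), 1.5481576919555664)
[503, 223, 9, 37, 249] ((507.0, 241.0), (36.0, 8.0), 90.0)
[364, 241, 44, 20, 473] ((385.8192138671875, 250.0952911376953), (45.69826889038086, 15.247530937194824), 12.804265975952148)
[143, 293, 220, 36, 7021] ((252.5, 310.5), (35.0, 219.0), 90.0)
[491, 293, 21, 34, 575] ((501.0, 309.5), (33.0, 20.0), 90.0)
[0, 295, 15, 31, 340] ((6.059736251831055, 309.60394287109375), (13.902472496032715, 30.19962501525879), 3.8140745162963867)
[15, 344, 10, 34, 123] ((19.911758422851562, 360.6470642089844), (33.22737503051758, 5.3357834815979), 75.96376037597656)
==+++++*++++++****+++++++==
[... 559 characters left out ...]
#@@@%#@@@@@@@@@@#@%****+====
==**********#@@@@#%@@@@@@@%%#@#****+====
==+***#*****#@@@@@#%%@@@%%@@#@#***+=====
===+********#@@@@@@@%###*%@@%@#**+======
====********#%#@@@*%@@@@**#@@@***--=====
=====*******%@%@@@@@@@@@@#%@@=++-:======
==-===+*****#%#%%%@@@@@@@@@@@*+-::======
====--==+****+---=@@@@@@@#---::::-======
======--:-+*******#######+-::::::-======
========-:::-=++***=---:::::::::--======
=========-:::::::::::::::::::::-=--==-==
==========-:::::::::::::::::::--==--=--=
===========--::::::::::::::::-==-==--=-=
258 105
shift [0.0546 0.0508 0.1447] turn [-0.0057  0.0005  0.0003] alt [-8.0000e-04 -8.9000e-03 -1.9997e+00] mm [ 40.9  38.1 108.6] F [-0.5 -0.1 -0.5] t 17.75 w 50.08918465176656
```

Call:
{"method": "carry_out", "body": {"plan": [{"x": 0.0545, "y": 0.051, "z": 0, "ax": -0.005, "ay": 0, "az": 0, "gripper": 50}, {"x": 0.0545, "y": 0.051, "z": 0, "ax": -0.005, "ay": 0, "az": 0, "gripper": 50}, {"x": 0.0545, "y": 0.051, "z": 0.02, "ax": -0.005, "ay": 0, "az": 0, "gripper": 50}, {"x": 0.0545, "y": 0.051, "z": 0.05, "ax": -0.005, "ay": 0, "az": 0, "gripper": 50}, {"x": 0.0545, "y": 0.051, "z": 0.08, "ax": -0.005, "ay": 0, "az": 0, "gripper": 50}, {"x": 0.0545, "y": 0.051, "z": 0.08, "ax": -0.005, "ay": 0, "az": 0, "gripper": 50}]}}

```text
time_s: 18.35
eef_pos: [554.3, 114.7, 124.4]
tcp_rot: [-2.743, -1.526, 0.007]
ft_force: [0.2, -0.0, -0.7]
gripper_width: 50.0
grip_force: 0.0
```

```bash
python3 -c "
from h import *
delta((*S,78),58.3);print(state()[0])
"
```

```text
shift [0.0031 0.0006 0.0618] turn [-0.0025  0.0017 -0.0013] alt [0.0027 0.004  1.9987] mm [ 2.3  0.5 46.4] F [ 0.2 -0.  -0.7] t 18.35 w 50.00969856217631
[554.30163173 114.67045477 124.39102508]
```

Call:
{"method": "carry_out", "body": {"plan": [{"x": 0.002, "y": 0, "z": 0.02, "ax": 0, "ay": 0, "az": 0, "gripper": 50}, {"x": 0.002, "y": 0, "z": 0.035, "ax": 0, "ay": 0, "az": 0, "gripper": 50}, {"x": 0.002, "y": 0, "z": 0.048, "ax": 0, "ay": 0, "az": 0, "gripper": 50}, {"x": 0.002, "y": 0, "z": 0.055, "ax": 0, "ay": 0, "az": 0, "gripper": 50}, {"x": 0.002, "y": 0, "z": 0.059, "ax": 0, "ay": 0, "az": 0, "gripper": 50}, {"x": 0.002, "y": 0, "z": 0.059, "ax": 0, "ay": 0, "az": 0, "gripper": 50}]}}

```text
time_s: 18.95
eef_pos: [557.6, 117.7, 83.6]
tcp_rot: [-2.743, -1.53, -0.001]
ft_force: [0.8, -0.7, 1.1]
gripper_width: 49.8
grip_force: 0.0
```

```bash
python3 -c "
from h import *
delta((*S,78),58.3);print(state()[0])
"
```

```text
shift [-0.0029 -0.0012  0.0075] turn [ 0.     -0.0007 -0.0001] alt [-1.0000e-03 -1.0000e-04  1.9999e+00] mm [-2.1 -0.9  5.6] F [ 0.8 -0.7  1.1] t 18.95 w 49.76408717531777
[557.6110631  117.73586449  83.60612718]
```

Fine adjust to the axis, then descend.

Call:
{"method": "carry_out", "body": {"plan": [{"x": -0.002, "y": -0.001, "z": 0.004, "ax": 0, "ay": 0, "az": 0, "gripper": 50}, {"x": -0.002, "y": -0.001, "z": 0.006, "ax": 0, "ay": 0, "az": 0, "gripper": 50}, {"x": -0.002, "y": -0.001, "z": 0.006, "ax": 0, "ay": 0, "az": 0, "gripper": 50}, {"x": -0.002, "y": -0.001, "z": 0.006, "ax": 0, "ay": 0, "az": 0, "gripper": 50}]}}

```text
time_s: 19.35
eef_pos: [556.4, 116.8, 79.6]
tcp_rot: [-2.744, -1.53, -0.003]
ft_force: [0.5, -0.1, -0.4]
gripper_width: 50.2
grip_force: 0.0
```

```bash
python3 -c "
from h import *
delta((*S,78),58.3);print(state()[0])
"
```

```text
shift [-0.001  -0.0004  0.0021] turn [ 0.0004 -0.001  -0.0002] alt [-1.5000e-03 -6.0000e-04  1.9998e+00] mm [-0.7 -0.3  1.6] F [ 0.5 -0.1 -0.4] t 19.35 w 50.1539348144664
[556.36154341 116.83713282  79.56810262]
```

Call:
{"method": "carry_out", "body": {"plan": [{"x": -0.0005, "y": 0, "z": 0.001, "ax": 0, "ay": 0, "az": 0, "gripper": 35}, {"x": -0.0005, "y": 0, "z": 0.001, "ax": 0, "ay": 0, "az": 0, "gripper": 24}, {"x": -0.0005, "y": 0, "z": 0.001, "ax": 0, "ay": 0, "az": 0, "gripper": 20}, {"x": -0.0005, "y": 0, "z": 0.001, "ax": 0, "ay": 0, "az": 0, "gripper": 20}, {"x": -0.0005, "y": 0, "z": 0.001, "ax": 0, "ay": 0, "az": 0, "gripper": 20}], "grip_force": 40}}

```text
time_s: 19.85
eef_pos: [556.2, 116.4, 78.6]
tcp_rot: [-2.744, -1.53, -0.002]
ft_force: [1.0, -1.1, -1.1]
gripper_width: 27.7
grip_force: 40.0
```

```bash
python3 -c "
from h import *
delta((*S,78),58.3);print(state()[0],state()[2]['grip_force'])
"
```

```text
shift [-0.0004 -0.0005  0.0008] turn [ 0.0004 -0.0008 -0.0002] alt [-1.3000e-03 -6.0000e-04  1.9998e+00] mm [-0.3 -0.4  0.6] F [ 1.  -1.1 -1.1] t 19.85 w 27.686124861966018
[556.18267317 116.42498941  78.61299871] 39.956982135772705
```

Call:
{"method": "carry_out", "body": {"plan": [{"x": 0, "y": 0, "z": -0.008, "ax": 0, "ay": 0, "az": 0, "gripper": 20}, {"x": 0, "y": 0, "z": -0.02, "ax": 0, "ay": 0, "az": 0, "gripper": 20}, {"x": 0, "y": 0, "z": -0.035, "ax": 0, "ay": 0, "az": 0, "gripper": 20}, {"x": 0, "y": 0, "z": -0.05, "ax": 0, "ay": 0, "az": 0, "gripper": 20}, {"x": 0, "y": 0, "z": -0.065, "ax": 0, "ay": 0, "az": 0, "gripper": 20}, {"x": 0, "y": 0, "z": -0.08, "ax": 0, "ay": 0, "az": 0, "gripper": 20}, {"x": 0, "y": 0, "z": -0.095, "ax": 0, "ay": 0, "az": 0, "gripper": 20}, {"x": 0, "y": 0, "z": -0.11, "ax": 0, "ay": 0, "az": 0, "gripper": 20}, {"x": 0, "y": 0, "z": -0.11, "ax": 0, "ay": 0, "az": 0, "gripper": 20}]}}

```text
time_s: 20.75
eef_pos: [556.9, 116.6, 163.7]
tcp_rot: [2.743, 1.529, 0.007]
ft_force: [0.3, 0.3, -0.5]
gripper_width: 27.6
grip_force: 40.0
```

```bash
python3 -c "
from h import *
p=state()[0];print(p);
# camera looks at the full reel once over there: stop 60 mm short with the axis in view
delta((563.2,-94.0,165),58.3);delta((530,-60,165),58.3)
"
```

```text
[556.86597758 116.56778305 163.66299324]
shift [-0.2344  0.1548 -0.0022] turn [ 0.0019 -0.0023 -0.0002] alt [-0.0036 -0.003   1.9998] mm [-175.8  116.1   -1.6] F [ 0.3  0.3 -0.5] t 20.75 w 27.56820726157104
shift [-0.2191  0.0933 -0.0023] turn [ 0.0019 -0.0023 -0.0002] alt [-0.0036 -0.003   1.9998] mm [-164.3   70.    -1.7] F [ 0.3  0.3 -0.5] t 20.75 w 27.56820726157104
```

To refine the reel-to-reel offset I'll view each spindle from the same relative spot, first the spent one.

Call:
{"method": "carry_out", "body": {"plan": [{"x": -0.05, "y": 0.06, "z": 0, "ax": 0, "ay": 0, "az": 0, "gripper": 20}, {"x": -0.07, "y": 0.08, "z": 0, "ax": 0, "ay": 0, "az": 0, "gripper": 20}, {"x": -0.07, "y": 0.08, "z": 0, "ax": 0, "ay": 0, "az": 0, "gripper": 20}, {"x": -0.07, "y": 0.08, "z": 0, "ax": 0, "ay": 0, "az": 0, "gripper": 20}, {"x": -0.07, "y": 0.08, "z": 0, "ax": 0, "ay": 0, "az": 0, "gripper": 20}]}}

```text
time_s: 21.25
eef_pos: [579.2, 41.1, 160.8]
tcp_rot: [-2.743, -1.53, -0.002]
ft_force: [0.6, -0.0, -0.4]
gripper_width: 27.6
grip_force: 40.0
```

```bash
cat > spin.py <<'E'
from h import *
import pickle,sys
A=S if sys.argv[1]=='S' else F
c=cam('wrist');pickle.dump(c,open('sp%s.pkl'%sys.argv[1],'wb'))
p=state()[0];print(p.round(2),state()[2]['tcp_rot'])
e=proj(c,[(*A,127),(*A,78)]);print('pred',e.round(1).tolist())
hs=cv2.cvtColor(c['frame'],cv2.COLOR_RGB2HSV)
# metal: low saturation blob about the tip
m=((hs[:,:,1]<70)&(hs[:,:,2]>80)).astype(np.uint8)
n,l,st,ce=cv2.connectedComponentsWithStats(m)
for i in range(1,n):
    x,y,w,h,a=st[i]
    if a>40 and np.hypot(*(ce[i]-e[0]))<70: print(st[i].tolist(),ce[i].round(1))
u,v=e[0].astype(int);g=c['frame'].astype(int).mean(2)
y0,x0=max(0,v-24),max(0,u-30)
for r in g[y0:y0+48:2,x0:x0+60]: print(''.join(' .:-=+*#%@'[min(9,int(t/26))] for t in r))
print(x0,y0)
# flange: orange
o=((hs[:,:,0]>=8)&(hs[:,:,0]<=18)&(hs[:,:,1]>120)&(hs[:,:,2]>185)).astype(np.uint8)
n,l,st,ce=cv2.connectedComponentsWithStats(o)
for i in range(1,n):
    if st[i,4]>300: print('orange',st[i].tolist())
E
python3 spin.py S; python3 -c "
from h import *
d=S-F;p=state()[0];delta((p[0]-d[0],p[1]-d[1],165),58.3)"
```

```text
[579.16  41.25 160.93] [-2.74234496e+00 -1.53096704e+00 -1.88141354e-03]
pred [[164.7, 136.4], [180.4, 130.8]]
[166, 81, 73, 61, 1106] [213.1 101.9]
[156, 124, 32, 22, 522] [171.3 133.7]
============+**********+-:::::::=**##########***************
===========+************+-:::::-+*############**************
==========+***************+===+***#*##########**************
==========+******************##*****###########*************
=========+*******************#*******###############********
=========+********************##****###################*****
=========+*********************#####%%%@%%##*******######***
=========+****************##%@@@@@@@%%%%%@@@%#*+++++*#####**
========++**************#%@@@@@@@@@@@@@#*#%@@%%*+====+####**
=========+************#%@@@@@@@@@@@@@@@@%*+*%%%#+=====*####*
=========+***********#%@@@@@@@@@@@@@@@@@@%+=+#%#*+====+####*
=========+***********#%@@@@@@@@@@@@@@@@@@%#+=+**+======*###*
==========+**********#%@@@@@@@@@@@@@@%%%%%%*=++++======+++**
==========+**********##%@@@@@@@@@@@@@%%%%%#+=+++=====++====+
===========+**********#%%%@@@@@@@@@@%%%%%%*+=+++===+====---
[... 223 characters left out ...]
******#**+=========---
=-==-==========++****************************#**+========---
=================++******************+=-:::-+**#**+======---
===--==============+****************+-:::::::=**#**========-
==-=================++**************+-:::::::=*##*+=========
======================++**************=-:::-=***#**+=======-
134 112
orange [253, 10, 153, 250, 4506]
orange [410, 28, 61, 95, 1742]
orange [463, 45, 28, 21, 368]
orange [142, 91, 83, 79, 3661]
orange [0, 95, 43, 143, 1191]
orange [31, 127, 117, 132, 1150]
shift [-0.2339  0.1552 -0.0058] turn [-0.0001 -0.0009  0.0005] alt [ 1.5000e-03 -2.0000e-04 -1.9995e+00] mm [-175.4  116.4   -4.3] F [-0.2  1.   0.6] t 21.3 w 28.07061097089252
```

Call:
{"method": "carry_out", "body": {"plan": [{"x": -0.06, "y": 0.04, "z": 0, "ax": 0, "ay": 0, "az": 0, "gripper": 20}, {"x": -0.12, "y": 0.08, "z": 0, "ax": 0, "ay": 0, "az": 0, "gripper": 20}, {"x": -0.18, "y": 0.12, "z": 0, "ax": 0, "ay": 0, "az": 0, "gripper": 20}, {"x": -0.234, "y": 0.155, "z": 0, "ax": 0, "ay": 0, "az": 0, "gripper": 20}, {"x": -0.234, "y": 0.155, "z": 0, "ax": 0, "ay": 0, "az": 0, "gripper": 20}, {"x": -0.234, "y": 0.155, "z": 0, "ax": 0, "ay": 0, "az": 0, "gripper": 20}, {"x": -0.234, "y": 0.155, "z": 0, "ax": 0, "ay": 0, "az": 0, "gripper": 20}, {"x": -0.234, "y": 0.155, "z": 0, "ax": 0, "ay": 0, "az": 0, "gripper": 20}]}}

```text
time_s: 22.1
eef_pos: [586.4, -168.0, 161.1]
tcp_rot: [-2.741, -1.533, -0.003]
ft_force: [-0.1, -0.3, -0.7]
gripper_width: 27.5
grip_force: 40.0
```

```bash
python3 spin.py F; python3 -c "
from h import *
import pickle
a=pickle.load(open('spS.pkl','rb'));b=pickle.load(open('spF.pkl','rb'))
g=lambda c:cv2.cvtColor(c['frame'],cv2.COLOR_RGB2GRAY)
t=g(a)[124:148,153:177];r=cv2.matchTemplate(g(b)[105:170,130:205],t,cv2.TM_CCOEFF_NORMED);_,mx,_,l=cv2.minMaxLoc(r)
ua=np.array((164.7,136.4));ub=ua+np.array(l)+[130-153,105-124];print(mx,ub, 'S',onplane(a,ua,127),'F',onplane(b,ub,127))
delta((563.2,-94.0,160),58.3)"
```

```text
[ 586.4  -168.11  161.18] [-2.7415571  -1.53328166 -0.00291856]
pred [[165.8, 138.1], [181.2, 132.2]]
[166, 82, 73, 61, 1099] [213.3 102.9]
[205, 101, 17, 36, 105] [215.6 115.9]
[157, 125, 31, 22, 513] [171.6 135. ]
===-------=+**********+=:::::::-+**#*****#******************
===-=----=+************+=:::::-+*********#******************
-=-=--=--=+**************+++++******###*********************
==-=-==-=+****************************#########*************
=-=======+***************************###############********
=--=-=-=++**************************##################******
=-======+********************######%%%@@@%#**+++++**####****
========+****************#%%@@@@@@@@%###%@@%%*+++==+*####***
========+**************#%@@@@@@@@@@@@@%#**%%%%*+=====+####**
======-=+*************%@@@@@@@@@@@@@@@@@#++*%%#*=====+*###**
=========+***********#%@@@@@@@@@@@@@@@@@%#+=++++=====+*###**
=======-=+***********#%@@@@@@@@@@@@@@%%%%%*==+++======++****
==========+**********#%@@@@@@@@@@@@@@%%%%#*==++==========+**
--========+**********##%@@@@@@@@@@@@%%%%%#*==+==========-==*
---========+**********##%%%@@@
[... 275 characters left out ...]
=====-----======+*********************+===++****+======-----
=======----=======+*****************+=:..::-=****+======----
=======-----=======++***************=:.::.::-+****+=====----
=========----========+**************+=:....:-+***+==-====---
==========----=-=======++*************+=--=++*****+=======--
135 114
orange [253, 29, 96, 158, 1872]
orange [143, 93, 82, 77, 3475]
orange [208, 326, 83, 35, 708]
0.9719163179397583 [164.7 137.4] S [555.68084922 116.42514501 127.        ] F [562.3270023  -93.21688883 127.        ]
shift [ 0.068  -0.0781  0.0017] turn [ 0.0004 -0.0012  0.0015] alt [ 1.8000e-03  6.0000e-04 -1.9985e+00] mm [ 51.  -58.6   1.2] F [ 0.6 -0.7 -1.8] t 22.15 w 27.35676800792562
```

```bash
python3 -c "
from h import *
delta((562.9,-93.4,150),58.3)"
```

```text
shift [ 0.0685 -0.0788  0.015 ] turn [ 0.0004 -0.0012  0.0015] alt [ 1.8000e-03  6.0000e-04 -1.9985e+00] mm [ 51.3 -59.1  11.2] F [ 0.6 -0.7 -1.8] t 22.15 w 27.35676800792562
```

Call:
{"method": "carry_out", "body": {"plan": [{"x": 0.04, "y": -0.05, "z": 0, "ax": 0, "ay": 0, "az": 0.001, "gripper": 20}, {"x": 0.0685, "y": -0.0785, "z": 0.01, "ax": 0, "ay": 0, "az": 0.001, "gripper": 20}, {"x": 0.0685, "y": -0.0785, "z": 0.03, "ax": 0, "ay": 0, "az": 0.001, "gripper": 20}, {"x": 0.0685, "y": -0.0785, "z": 0.03, "ax": 0, "ay": 0, "az": 0.001, "gripper": 20}, {"x": 0.0685, "y": -0.0785, "z": 0.03, "ax": 0, "ay": 0, "az": 0.001, "gripper": 20}, {"x": 0.0685, "y": -0.0785, "z": 0.03, "ax": 0, "ay": 0, "az": 0.001, "gripper": 20}]}}

```text
time_s: 22.75
eef_pos: [563.3, -96.2, 138.8]
tcp_rot: [2.745, 1.527, 0.002]
ft_force: [1.1, 0.5, 0.1]
gripper_width: 27.5
grip_force: 40.0
```

```bash
python3 -c "
from h import *
delta((562.9,-93.4,135),58.3);cam('wrist');delta((562.9,-93.4,135),58.3)"
```

```text
shift [ 0.0028 -0.0024  0.0051] turn [ 0.0006 -0.0008 -0.0016] alt [-1.3000e-03 -9.0000e-04  1.9984e+00] mm [ 2.1 -1.8  3.8] F [1.1 0.5 0.1] t 22.75 w 27.535395701311998
shift [ 0.0029 -0.0026  0.0053] turn [ 0.0008 -0.0009 -0.0018] alt [-1.4000e-03 -1.2000e-03  1.9982e+00] mm [ 2.2 -1.9  4. ] F [ 0.2  0.2 -1.4] t 22.8 w 27.527732598796003
```

Call:
{"method": "carry_out", "body": {"plan": [{"x": 0.0028, "y": -0.0025, "z": 0.004, "ax": 0, "ay": 0, "az": -0.001, "gripper": 20}, {"x": 0.0028, "y": -0.0025, "z": 0.004, "ax": 0, "ay": 0, "az": -0.001, "gripper": 20}, {"x": 0.0028, "y": -0.0025, "z": 0.004, "ax": 0, "ay": 0, "az": -0.001, "gripper": 20}, {"x": 0.0028, "y": -0.0025, "z": 0.004, "ax": 0, "ay": 0, "az": -0.001, "gripper": 20}]}}

```text
time_s: 23.2
eef_pos: [562.6, -92.8, 135.5]
tcp_rot: [-2.744, -1.53, -0.002]
ft_force: [0.3, 0.3, -0.2]
gripper_width: 27.5
grip_force: 40.0
```

```bash
python3 -c "
from h import *
delta((562.9,-93.4,100),58.3)"
```

```text
shift [-0.0005  0.0007  0.0474] turn [ 0.0003 -0.0009 -0.0003] alt [-1.4000e-03 -5.0000e-04  1.9997e+00] mm [-0.4  0.5 35.5] F [ 0.3  0.3 -0.2] t 23.2 w 27.46687873340664
```

Call:
{"method": "carry_out", "body": {"plan": [{"x": -0.0005, "y": 0.0005, "z": 0.01, "ax": 0, "ay": 0, "az": 0, "gripper": 20}, {"x": -0.0005, "y": 0.0005, "z": 0.02, "ax": 0, "ay": 0, "az": 0, "gripper": 20}, {"x": -0.0005, "y": 0.0005, "z": 0.028, "ax": 0, "ay": 0, "az": 0, "gripper": 20}, {"x": -0.0005, "y": 0.0005, "z": 0.034, "ax": 0, "ay": 0, "az": 0, "gripper": 20}, {"x": -0.0005, "y": 0.0005, "z": 0.04, "ax": 0, "ay": 0, "az": 0, "gripper": 20}]}}

```text
time_s: 23.7
eef_pos: [562.5, -93.2, 104.7]
tcp_rot: [-2.743, -1.529, -0.001]
ft_force: [-0.6, 0.1, -0.7]
gripper_width: 27.1
grip_force: 40.0
```

```bash
python3 -c "
from h import *
delta((562.9,-93.4,70.6),58.3);print(state()[0])"
```

```text
shift [-0.      0.0006  0.0455] turn [-0.0001 -0.0007 -0.0002] alt [-1.1000e-03  1.0000e-04  1.9998e+00] mm [-0.   0.5 34.1] F [-0.6  0.1 -0.7] t 23.7 w 27.113078800263906
[562.51358918 -93.16756529 104.74837179]
```

No side force, and the spindle is through the hole. Continuing down in stages.

Call:
{"method": "carry_out", "body": {"plan": [{"x": 0, "y": 0.0003, "z": 0.006, "ax": 0, "ay": 0, "az": 0, "gripper": 20}, {"x": 0, "y": 0.0003, "z": 0.012, "ax": 0, "ay": 0, "az": 0, "gripper": 20}, {"x": 0, "y": 0.0003, "z": 0.018, "ax": 0, "ay": 0, "az": 0, "gripper": 20}, {"x": 0, "y": 0.0003, "z": 0.024, "ax": 0, "ay": 0, "az": 0, "gripper": 20}]}}

```text
time_s: 24.1
eef_pos: [563.2, -93.4, 87.7]
tcp_rot: [2.744, 1.53, 0.003]
ft_force: [-1.1, -0.2, 8.0]
gripper_width: 27.4
grip_force: 40.0
```

Call:
{"method": "carry_out", "body": {"plan": [{"x": 0, "y": 0, "z": 0.004, "ax": 0, "ay": 0, "az": 0, "gripper": 20}, {"x": 0, "y": 0, "z": 0.008, "ax": 0, "ay": 0, "az": 0, "gripper": 20}, {"x": 0, "y": 0, "z": 0.01, "ax": 0, "ay": 0, "az": 0, "gripper": 20}]}}

```text
time_s: 24.4
eef_pos: [563.5, -93.4, 80.7]
tcp_rot: [2.743, 1.529, 0.004]
ft_force: [0.0, 0.1, 5.2]
gripper_width: 27.5
grip_force: 40.0
```

Call:
{"method": "carry_out", "body": {"plan": [{"x": 0, "y": 0, "z": 0.003, "ax": 0, "ay": 0, "az": 0, "gripper": 20}, {"x": 0, "y": 0, "z": 0.005, "ax": 0, "ay": 0, "az": 0, "gripper": 20}, {"x": 0, "y": 0, "z": 0.005, "ax": 0, "ay": 0, "az": 0, "gripper": 20}]}}

```text
time_s: 24.7
eef_pos: [562.4, -93.4, 74.7]
tcp_rot: [-2.743, -1.529, 0.0]
ft_force: [2.1, -2.1, -5.6]
gripper_width: 27.3
grip_force: 39.9
```

The force reversed to -5.6 N, so the jaws are snapping into the groove. A little further down to centre them.

Call:
{"method": "carry_out", "body": {"plan": [{"x": 0, "y": 0, "z": 0.002, "ax": 0, "ay": 0, "az": 0, "gripper": 20}, {"x": 0, "y": 0, "z": 0.003, "ax": 0, "ay": 0, "az": 0, "gripper": 20}, {"x": 0, "y": 0, "z": 0.003, "ax": 0, "ay": 0, "az": 0, "gripper": 20}]}}

```text
time_s: 25.0
eef_pos: [562.5, -93.3, 72.8]
tcp_rot: [-2.743, -1.529, -0.0]
ft_force: [2.1, -1.1, -5.5]
gripper_width: 27.7
grip_force: 39.9
```

Call:
{"method": "carry_out", "body": {"plan": [{"x": 0, "y": 0, "z": 0.0015, "ax": 0, "ay": 0, "az": 0, "gripper": 20}, {"x": 0, "y": 0, "z": 0.0015, "ax": 0, "ay": 0, "az": 0, "gripper": 20}, {"x": 0, "y": 0, "z": 0.0015, "ax": 0, "ay": 0, "az": 0, "gripper": 20}]}}

```text
time_s: 25.3
eef_pos: [562.6, -93.2, 72.3]
tcp_rot: [-2.743, -1.529, -0.001]
ft_force: [0.7, -0.4, -6.6]
gripper_width: 27.4
grip_force: 39.9
```

Call:
{"method": "carry_out", "body": {"plan": [{"x": 0, "y": 0, "z": 0.0015, "ax": 0, "ay": 0, "az": 0, "gripper": 20}, {"x": 0, "y": 0, "z": 0.0015, "ax": 0, "ay": 0, "az": 0, "gripper": 20}, {"x": 0, "y": 0, "z": 0.0015, "ax": 0, "ay": 0, "az": 0, "gripper": 20}]}}

```text
time_s: 25.6
eef_pos: [563.0, -93.3, 71.9]
tcp_rot: [2.744, 1.53, 0.003]
ft_force: [0.7, -0.8, -3.5]
gripper_width: 27.8
grip_force: 39.9
```

Call:
{"method": "carry_out", "body": {"plan": [{"x": 0, "y": 0, "z": 0.0015, "ax": 0, "ay": 0, "az": 0, "gripper": 20}, {"x": 0, "y": 0, "z": 0.0015, "ax": 0, "ay": 0, "az": 0, "gripper": 20}, {"x": 0, "y": 0, "z": 0.0015, "ax": 0, "ay": 0, "az": 0, "gripper": 20}]}}

```text
time_s: 25.9
eef_pos: [563.1, -93.4, 71.1]
tcp_rot: [2.744, 1.53, 0.003]
ft_force: [-1.5, 0.5, -0.4]
gripper_width: 27.5
grip_force: 40.0
```

The force is now about 0 at TCP z 71.1, which is the groove centre. Release and rise.

Call:
{"method": "carry_out", "body": {"plan": [{"x": 0, "y": 0, "z": 0, "ax": 0, "ay": 0, "az": 0, "gripper": 35}, {"x": 0, "y": 0, "z": 0, "ax": 0, "ay": 0, "az": 0, "gripper": 50}, {"x": 0, "y": 0, "z": 0, "ax": 0, "ay": 0, "az": 0, "gripper": 50}, {"x": 0, "y": 0, "z": 0, "ax": 0, "ay": 0, "az": 0, "gripper": 50}, {"x": 0, "y": 0, "z": -0.02, "ax": 0, "ay": 0, "az": 0, "gripper": 50}, {"x": 0, "y": 0, "z": -0.06, "ax": 0, "ay": 0, "az": 0, "gripper": 50}, {"x": 0, "y": 0, "z": -0.12, "ax": 0, "ay": 0, "az": 0, "gripper": 50}, {"x": 0, "y": 0, "z": -0.16, "ax": 0, "ay": 0, "az": 0, "gripper": 50}, {"x": 0, "y": 0, "z": -0.16, "ax": 0, "ay": 0, "az": 0, "gripper": 50}]}}

```text
time_s: 26.8
eef_pos: [564.9, -93.9, 198.3]
tcp_rot: [2.738, 1.526, 0.015]
ft_force: [0.3, -1.3, -0.1]
gripper_width: 50.2
grip_force: 0.0
```

Call:
{"method": "carry_out", "body": {"plan": [{"x": -0.07, "y": 0.08, "z": 0, "ax": 0, "ay": 0, "az": 0, "gripper": 50}, {"x": -0.07, "y": 0.08, "z": 0, "ax": 0, "ay": 0, "az": 0, "gripper": 50}, {"x": -0.07, "y": 0.08, "z": 0, "ax": 0, "ay": 0, "az": 0, "gripper": 50}, {"x": -0.07, "y": 0.08, "z": 0, "ax": 0, "ay": 0, "az": 0, "gripper": 50}]}}

```text
time_s: 27.2
eef_pos: [585.9, -169.7, 190.0]
tcp_rot: [-2.743, -1.528, -0.001]
ft_force: [0.6, 0.1, 0.9]
gripper_width: 49.7
grip_force: 0.0
```

Run:
```python
from h import *
c=cam('wrist');print(state()[0],state()[2]['ft_force'],state()[2]['time_s'])
A=np.array([562.5,-93.4]);a=np.radians(58.3);cy=np.array([np.cos(a),np.sin(a)]);cx=np.array([cy[1],-cy[0]])
pt=lambda x,y,z,z0:(*(A+x*cx+y*cy),z+z0)
g=c['frame'].astype(int).mean(2)
for nm,z0 in(('home',82.5),('high+5',87.5)):
    print(nm,'wall corners',proj(c,[pt(x,y,21,z0) for x in(-14,14) for y in(-11,11)]).round(0).tolist(),'base',proj(c,[pt(x,y,8.5,z0) for x in(-14,14) for y in(-18,18)]).round(0).tolist())
u,v=proj(c,[pt(0,0,10,82.5)])[0].astype(int);x0,y0=u-45,max(0,v-45)
for r in g[y0:y0+90:2,x0:x0+90]: print(''.join(' .:-=+*#%@'[min(9,int(t/26))] for t in r))
print(x0,y0)
```

```text
[ 585.97073936 -169.00373428  190.34343699] [-0.08004263 -0.5642357   0.20150628] 27.25
home wall corners [[165.0, 143.0], [163.0, 116.0], [198.0, 143.0], [197.0, 116.0]] base [[169.0, 149.0], [166.0, 107.0], [201.0, 149.0], [199.0, 107.0]]
high+5 wall corners [[163.0, 144.0], [161.0, 116.0], [197.0, 143.0], [196.0, 116.0]] base [[168.0, 150.0], [165.0, 107.0], [200.0, 150.0], [198.0, 107.0]]
--=-=======----=--=---=================-------========+++++++=+============-----===----=--
---==========------=---===================--===++++++++++++++++++++++++=+=====--=-=======-
-----=======-===---==-=-====================++++++++++++++++++++++++++++++++====------=-==
-------======--=----======================+++++++++++++++++++++++++++++++++++++====----=--
-------==========--=-=--==============+++++++++++++++++++++++++++++++++++++++++++++===--=-
-------=-=======----------=========++**********************++++++++++++++++++++++++++====-
-----------=======-=-----======++****#*##***************************+++++++++++++++++=====
------------=======-=------==+*****##**##**************************
[... 2697 characters left out ...]
++*****************+=======--=++++=-::::::::::::::::::::
================----------=====--=====+++************+=====-----=--:::::::::::::::::::::::
====================------=-=======-=-======+++++++++=-===---:::::::::::::::::::::::::::::
====================----=----======-=-====-====------:::::::::::::::::::::::::::::::::::::
=====================-==----=-========-==========-----::::::::::::::::::::::::::::::::::::
========================---==-=-====-===--========-=----::::::::::::::::::::::::::::::::::
=============-============----=-=====-======--=====------:::::::::::::::::::::::::::::::::
==========================--------===-=-=-============--==--::::::::::::::::::::::::::::::
138 83
```

The clip's walls and base edges match the "home" prediction within a pixel or two, and the force passed through the snap and back to neutral. The fork lies on the mat and the gripper is clear. Handing in.

```bash
python3 -c "
from workcell import ticket
print(ticket.finish_job())"
```

```text
the job is handed in; nothing more can be done
None
```

I eased the clip out of its groove with the fork, laid the fork back on the mat and pressed the clip onto the full reel's spindle. The force dip and the last camera check both indicate it snapped home, and I handed the job in at about 27 s; the hand-in gave no verdict.

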